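Load the sauce jars into the hotpot divider and park them under the extractor

ROBOT

A 6-joint arm with a two-finger parallel gripper is mounted at the origin on the work surface. World frame = base frame: x ahead of the robot, y to its left, z up, the work surface at z = 0. Lengths are in m, angles in degrees, forces in N, time in s.
With the tool pointing down it reaches from about 0.3 to 0.75 m from the base axis. Payload 8.5 kg.
Tool frame: the origin (TCP) lies midway between the tips of the shut fingers; the grasp point (between the pads) lies 19 mm behind it (r.grasp_offset is the distance from the TCP to the grasp point, in m); z points along the fingers, y is the line along which they close (so a half turn about z gives the same grasp; the last joint's range is limited). The gripper opens to 88 mm and grips with 3 to 60 N. Pads are 18 mm wide; open, the fingers measure 123 mm over their backs; the gripper's body (75 mm by 187 mm) begins 45 mm behind the grasp point.
Start: joints at [-82.695, 21.807, 74.336, -0, 83.858, -12.336], TCP at [0.185, -0.518, 0.239] pointing down, gripper open.
Joint ranges: [-178.18, 178.18], [-50.72, 133.34], [12.68, 142.11], [-81.47, 261.47], [9.98, 163.14], [-165.26, 165.26]. Speed limits (degrees/s): [136.94, 136.94, 180, 180, 180, 180].

INTERFACE

Orientations are given as [roll, pitch, yaw] about the fixed x, y, z axes, in that order (R = Rz(yaw) Ry(pitch) Rx(roll)).
In Python, from rig import r, camera, camera_info, ticket gives the robot as it stands.
- The arm moves only by the tool arm_command, never from a script. Its arguments are lists of equal length, an entry for each row: "fingers": the finger opening in mm, from 0 to 88.1; "xyz": the shift along the tool's x, y, z in mm, a list of three; "turn": the turn, a rotation vector about the tool's x, y, z in degrees, a list of three. A call has exactly 8 rows; each row is the pose to reach, as a shift and turn from the pose commanded when the call began, along the tool's axes at that moment; what a row does not reach only later rows make up. A row lasts 1/10 s, in which the tool goes at most 50 mm and 8.59 degrees, less where a joint would pass 70% of its speed; a pose out of reach is approached as far as the arm can. A call with a gripper value outside its range is refused whole. The fingers move at their own pace and stop on an object; "squeeze" is the grip in N (left out, the last holds). Time passes only in rows, so rows that repeat a pose let the fingers close, or fill a call up. It gives the time, the measured TCP pose, the force, the opening and the grip force at its end, in the units of the state.
- r.get_state(): the state, without advancing time (a new reading comes with each control period).
- camera(name): name is "scene" or "side" or "wrist"; returns the picture (480x640x3 uint8, red, green, blue); there is no depth.
- camera_info(name): a dict with "fx", "fy", "cx", "cy" (pixels), "D" ([k1, k2, p1, p2, k3] as OpenCV has them; the pictures are not rectified), "world_from_camera" (4x4, takes a point from camera to world coordinates). Camera axes: x right, y down, z forward; pixel columns grow to the right and rows downward; lengths in m; the calibration is good to about 2 mm. A picture is of the moment at which its call begins: read the wrist's pose just before it. camera_info takes no time and is no camera call; for the wrist camera it gives the pose at the moment of the call.
- ticket.job_done(): hands the job in; it is judged then, once.
The state is a dict: "clock": time; "joints": joint angles; "qd": joint speeds; "joint_efforts": joint torques, N m; "tool_pos": TCP position; "orientation": TCP orientation; "force": force on the tool from outside, world axes, zero at the start; "ft_torque": the same for the moment, N m; "finger_gap": finger opening in m; "grasp_force": force on a finger pad.
Only numpy, scipy, OpenCV 4.12 (cv2) and the standard library are available. Lean on these libraries where they do the work, as an engineer would, in place of code of your own. Each camera call takes 0.05 s, during which the arm holds its last target. There are 200 camera calls.

TASK

Draw the steel pan out from under the extractor hood to its stop, lay the divider lid on it so that its wide and narrow notches drop over the pan's wide and narrow keys and it lies flat, and seat every sauce jar upright and fully down in a tapered hole of the divider, letting go of each. Then slide the loaded pan fully back under the hood, and last of all flip the fan's toggle switch over to on. Leave the blue bowl and the cruet where they are.

Things in the scene. Friction and masses are not known exactly. Their poses are not given: they have to be found in the camera images.
- station: Fixed stand; origin on the table under the centre of the drawn-out pan. x points away from the robot (turned up to 0.2 rad), y is the pan's slide direction, towards the hood. Grey bed x +-110, y -110 to 300 mm, 12 mm high. Hood x -30 to 150, y 125 to 315 mm, underside 155, top (fan drum) 230 mm above the table. Tower x -20 to 140, y 305 to 375 mm, 260 mm tall.
- pan (a joint): Slide of the pan in m: 0 = fully drawn out (right-hand stop), 0.19 = fully home under the hood (stop), positive along the station's +y. Stays where it is left; drags with about 2 N. Starts at or nearly at home.
- pan_top (a point): Centre of the pan's rim, 55 mm above the table; axes as the station's. Steel pan 210 (x) x 180 mm (y), walls 10 mm thick, 36 mm deep inside; the divider's plate rests on this rim. Two keys stand 14 mm above the rim, 8 mm thick: a wide one (44 mm along y) at x = -100 mm, a narrow one (20 mm along y) at x = +100 mm.
- pan_wide_key (a point): Foot of the wide key, at rim height, in the middle of the pan's near (-x) wall. Axes as the station's.
- pan_handle (a point): Grip point of the pan's upright square wooden handle, 16 x 16 mm, standing 145 mm to the -x side of the pan's centre; this point is 93.5 mm above the table and 16 mm below the handle's top. Axes as the station's.
- fan_switch (a joint): Angle of the extractor's toggle lever in rad: 0 = off (leaning to the station's -x), 1.0 = on (leaning to +x; stop). Stays where it is left.
- divider_grip (a point): Grip point of the divider's upright wooden fin, 12 mm thick (own x), 40 mm long (own y); 48 mm above the divider's foot, 20 mm below the fin's top. The stainless divider lid, 206 (x) x 176 mm (y), 0.4 kg, is a plate 6 mm thick with four holes in conical collars, on whose feet it stands. Wide notch (50 mm along y) in its -x edge, narrow one (26 mm) in its +x edge, 11 mm deep.
- divider_plate (a point): Centre of the divider plate's underside, 34 mm below divider_grip, 14 mm above the foot of the collars; own axes as divider_grip. It coincides with pan_top when the divider is home.
- divider_wide_notch (a point): Middle of the wide notch at the divider's -x edge, at the plate's underside. It coincides with pan_wide_key when the divider is home.
- well0 (a point): Centre of a tapered hole's mouth, at the divider plate's top face; own axes as the divider's, hole at own x = -55, y = -40 mm from the plate's centre. The mouth is 57 mm wide and narrows to 47 mm at the collar's foot, 20 mm lower; any jar fits any hole.
- well1 (a point): Centre of a tapered hole's mouth, at the divider plate's top face; own axes as the divider's, hole at own x = -55, y = +40 mm from the plate's centre. The mouth is 57 mm wide and narrows to 47 mm at the collar's foot, 20 mm lower; any jar fits any hole.
- well2 (a point): Centre of a tapered hole's mouth, at the divider plate's top face; own axes as the divider's, hole at own x = +55, y = -40 mm from the plate's centre. The mouth is 57 mm wide and narrows to 47 mm at the collar's foot, 20 mm lower; any jar fits any hole.
- well3 (a point): Centre of a tapered hole's mouth, at the divider plate's top face; own axes as the divider's, hole at own x = +55, y = +40 mm from the plate's centre. The mouth is 57 mm wide and narrows to 47 mm at the collar's foot, 20 mm lower; any jar fits any hole.
- jar0_mid (a point): Centre (29 mm above the foot) of a white ceramic sauce jar with a flat wooden lid fixed on, 58 mm tall, about 0.15 kg: a cone from 46 mm wide at the foot to 63 mm at 34 mm up, then a straight band 63 mm wide to the top, the part to grip. Own z is its axis, up. Seated, this point is about 7 mm above the mouth of its hole. Three or four jars; an absent one gives None.
- jar1_mid (a point): Centre (29 mm above the foot) of a white ceramic sauce jar with a flat wooden lid fixed on, 58 mm tall, about 0.15 kg: a cone from 46 mm wide at the foot to 63 mm at 34 mm up, then a straight band 63 mm wide to the top, the part to grip. Own z is its axis, up. Seated, this point is about 7 mm above the mouth of its hole. Three or four jars; an absent one gives None.
- jar2_mid (a point): Centre (29 mm above the foot) of a white ceramic sauce jar with a flat wooden lid fixed on, 58 mm tall, about 0.15 kg: a cone from 46 mm wide at the foot to 63 mm at 34 mm up, then a straight band 63 mm wide to the top, the part to grip. Own z is its axis, up. Seated, this point is about 7 mm above the mouth of its hole. Three or four jars; an absent one gives None.
- jar3_mid (a point): Centre (29 mm above the foot) of a white ceramic sauce jar with a flat wooden lid fixed on, 58 mm tall, about 0.15 kg: a cone from 46 mm wide at the foot to 63 mm at 34 mm up, then a straight band 63 mm wide to the top, the part to grip. Own z is its axis, up. Seated, this point is about 7 mm above the mouth of its hole. Three or four jars; an absent one gives None.
- bowl_a: Blue ceramic sauce bowl, 110 mm wide, 45 mm high: leave alone. Origin under its centre.
- cruet: Amber glass cruet, 60 mm wide, 150 mm tall: leave alone. Origin under its centre.
- fan_switch_tip (a point): Centre of the black ball, 26 mm wide, at the end of the toggle lever, a steel bar 10 mm thick, 80 mm from pivot to ball, pivot 22 mm above the table; it swings 1.0 rad in the station's x-z plane from leaning towards -x to leaning towards +x. The switch block, 70 x 50 x 25 mm, stands by the tower, 160 mm to the -x side and 335 mm to the +y side of the station's origin.
Mind the look-alikes: they are no part of the job. Leave any green or purple look-alike of the part that bears jar1_mid alone. Leave any red look-alike of the part that bears jar3_mid alone.

How it is judged:
By the outcome, as a careful person would: the job done as asked, in the order asked, and still so for the second after the job is handed in, with the robot touching nothing.
Of jar0, jar1, jar2, jar3 only 3 to 4 are there at a start; the rules pass over those that are not, and their reading is None.
At some moment in a run one of divider, jar0, jar1, jar2, jar3 may be knocked a few centimetres aside while the robot is not near it.
It also fails if it takes over 210 s, if anything falls off the work surface, if the arm or the gripper's body presses on something with over 40 N, if the wrist force passes 120 N, or if a joint passes its speed limit or range.

## Working session

There is one attempt and no reset: what is moved stays moved. The work goes in short steps, Python scripts to look and compute and a tool call to move; the robot and the scene stay as the last step left them, time stands still between calls to the robot, and variables do not carry over. Pictures are saved under pics/ and viewed, at most 14 in all, crops included, and the job is handed in when it is done.

Besides the shell and the picture viewer there is one more tool, called after "Request:" as name(argument=value, ...) on one line, values as JSON. arm_command: Moves the arm, as the interface text tells. Its arguments: {"type":"object","properties":{"fingers":{"type":"array","items":{"type":"number"}},"xyz":{"type":"array","items":{"type":"array","items":{"type":"number"}}},"turn":{"type":"array","items":{"type":"array","items":{"type":"number"}}},"squeeze":{"type":"number"}},"required":["fingers","xyz","turn"]}

```bash
ls; mkdir -p pics; python3 - <<'E'
from rig import r,camera,camera_info
import cv2,numpy as np
s=r.get_state();print(s)
for n in ["scene","side"]:
    im=camera(n);cv2.imwrite(f"pics/{n}0.png",im[:,:,::-1]);i=camera_info(n);print(n,i)
E
```

```text
pics
{'clock': 0.0, 'joints': array([-8.26955247e+01,  2.18412755e+01,  7.43852512e+01, -6.93253880e-04,
        8.38590591e+01, -1.23351682e+01]), 'qd': array([ 0.03752286, -0.03169741,  0.00992141,  0.04216916,  0.01941794,
       -0.06496392]), 'joint_efforts': array([ 3.61921302e-04, -4.37924588e+01, -2.24560243e+01,  7.14497804e-02,
        3.51814320e-02, -1.06107698e-04]), 'tool_pos': array([ 0.18481958, -0.51770968,  0.23813218]), 'orientation': array([-1.79916243e+02, -1.76104255e-02,  1.96397054e+01]), 'force': array([0.08832773, 0.69307516, 0.00581646]), 'ft_torque': array([0.00963896, 0.00905618, 0.01203715]), 'grasp_force': 0.0, 'finger_gap': 0.08824008657622032}
scene {'fx': 623.9264620092214, 'fy': 623.9264620092214, 'cx': 319.9470119504911, 'cy': 249.60836660971327, 'D': array([-0.15093366,  0.        ,  0.        ,  0.        ,  0.        ]), 'world_from_camera': array([[-0.56798125,  0.59885844, -0.56459355,  1.3805615 ],
       [ 0.82297939,  0.42166827, -0.38065836,  0.55516615],
       [ 0.01011071, -0.68085566, -0.73234783,  1.24440641],
       [ 0.        ,  0.        ,  0.        ,  1.        ]])}
side {'fx': 574.9146787050781, 'fy': 574.9146787050781, 'cx': 317.2592675129263, 'cy': 239.4039863599694, 'D': array([0.05818075, 0.        , 0.        , 0.        , 0.        ]), 'world_from_camera': array([[ 0.99196029, -0.09080572,  0.08814252,  0.35893354],
       [-0.1263531 , -0.74946832,  0.64987086, -0.99107738],
       [ 0.00704804, -0.65578317, -0.75491639,  1.20371741],
       [ 0.        ,  0.        ,  0.        ,  1.        ]])}
```

View pics/scene0.png

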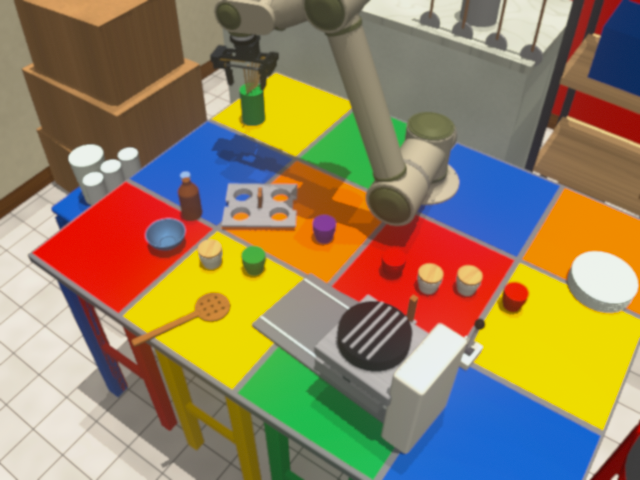

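View pics/side0.png

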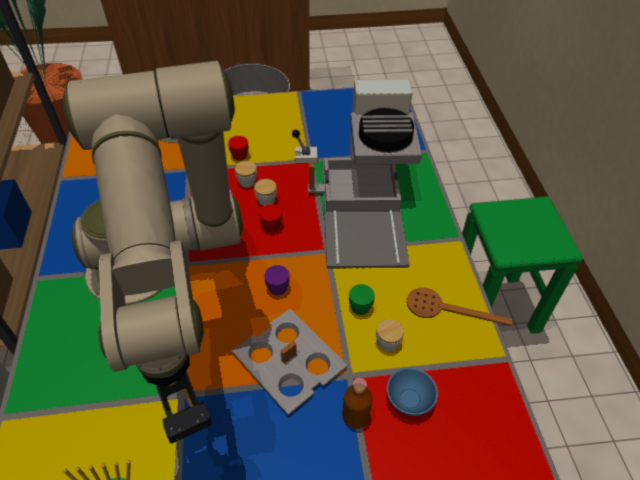

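```bash
cat > h.py <<'E'
from rig import r,camera,camera_info
import cv2,numpy as np
def ray(i,p):
    K=np.array([[i["fx"],0,i["cx"]],[0,i["fy"],i["cy"]],[0,0,1]])
    u=cv2.undistortPoints(np.array([[p]],float),K,i["D"])[0,0]
    T=i["world_from_camera"];d=T[:3,:3]@[u[0],u[1],1];return T[:3,3],d/np.linalg.norm(d)
def onz(i,p,z):
    o,d=ray(i,p);return o+d*(z-o[2])/d[2]
def cross(i1,p1,i2,p2):
    o1,d1=ray(i1,p1);o2,d2=ray(i2,p2)
    t=np.linalg.lstsq(np.c_[d1,-d2],o2-o1,rcond=None)[0]
    a=o1+t[0]*d1;b=o2+t[1]*d2;return (a+b)/2,np.linalg.norm(a-b)
def proj(i,P):
    K=np.array([[i["fx"],0,i["cx"]],[0,i["fy"],i["cy"]],[0,0,1]])
    T=np.linalg.inv(i["world_from_camera"])
    return cv2.projectPoints(np.array(P,float).reshape(-1,3),cv2.Rodrigues(T[:3,:3])[0],T[:3,3],K,i["D"])[0].reshape(-1,2)
def blobs(im,lo,hi,amin=40):
    m=cv2.inRange(cv2.cvtColor(im,cv2.COLOR_RGB2HSV),np.array(lo),np.array(hi))
    n,l,s,c=cv2.connectedComponentsWithStats(m)
    return [(c[k].round(1),s[k]) for k in range(1,n) if s[k][4]>=amin],l
def crop(im,x,y,w,h,f):return cv2.resize(im[y:y+h,x:x+w],None,fx=f,fy=f,interpolation=cv2.INTER_CUBIC)[:,:,::-1]
E
python3 - <<'E'
from h import *
a=cv2.imread("pics/side0.png")[:,:,::-1];b=cv2.imread("pics/scene0.png")[:,:,::-1]
L=np.vstack([crop(a,225,300,133,120,3),crop(a,290,120,133,80,3)])
R=np.vstack([crop(b,215,170,100,75,4),crop(b,360,260,133,100,3)])
L=L[:600,:399];R=R[:600,:400]
L=np.vstack([L,np.zeros((600-L.shape[0],L.shape[1],3),np.uint8)]);R=R[:,:399];R=np.vstack([R,np.zeros((600-R.shape[0],R.shape[1],3),np.uint8)])
cv2.imwrite("pics/c1.png",np.hstack([L,R]))
for n,im in (("side",a),("scene",b)):
    for p in [(390,328),(265,186),(246,168),(357,380)] if n=="side" else [(210,247),(430,271),(469,273),(413,300)]:print(n,p,im[p[1],p[0]],cv2.cvtColor(im[p[1]:p[1]+1,p[0]:p[0]+1],cv2.COLOR_RGB2HSV)[0,0])
E
```

```text
Traceback (most recent call last):
ValueError: all the input array dimensions except for the concatenation axis must match exactly, but along dimension 1, the array at index 0 has size 400 and the array at index 1 has size 399
```

```bash
python3 - <<'E'
from h import *
a=cv2.imread("pics/side0.png")[:,:,::-1];b=cv2.imread("pics/scene0.png")[:,:,::-1]
L=np.vstack([crop(a,225,300,133,120,3),crop(a,290,120,133,80,3)])
R=np.vstack([crop(b,200,165,133,100,3),crop(b,360,260,133,100,3)])
cv2.imwrite("pics/c1.png",np.hstack([L,R])[:,:,::-1][:,:,::-1])
for n,im in (("side",a),("scene",b)):
    for p in [(390,328),(265,186),(246,168),(357,380)] if n=="side" else [(210,247),(430,271),(469,273),(413,300)]:print(n,p,im[p[1],p[0]],cv2.cvtColor(im[p[1]:p[1]+1,p[0]:p[0]+1].copy(),cv2.COLOR_RGB2HSV)[0,0])
E
```

```text
side (390, 328) [168 127  70] [ 17 149 168]
side (265, 186) [169 127  70] [ 17 149 169]
side (246, 168) [169 128  71] [ 17 148 169]
side (357, 380) [169 111 112] [179  88 169]
scene (210, 247) [234 191 109] [ 20 136 234]
scene (430, 271) [235 188 109] [ 19 137 235]
scene (469, 273) [236 192 112] [ 19 134 236]
scene (413, 300) [171 105  56] [ 13 171 171]
```

View pics/c1.png

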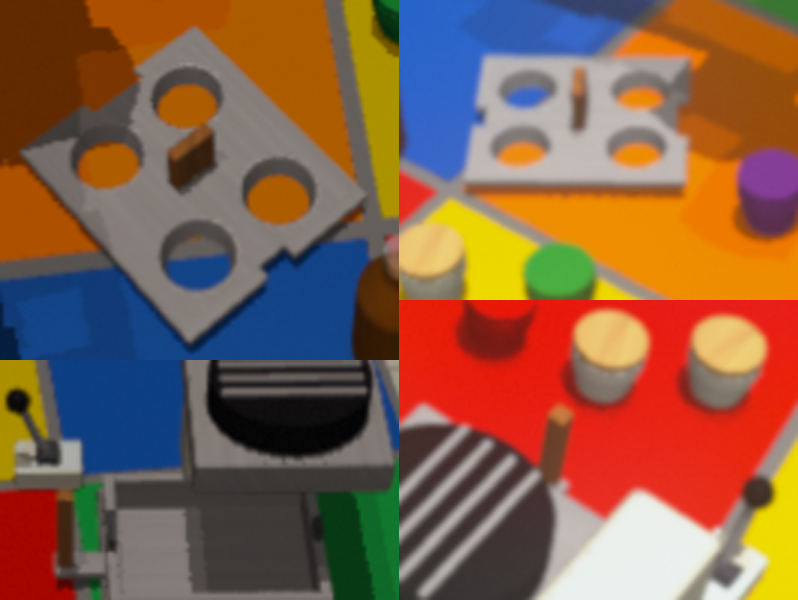

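```bash
cat >> h.py <<'E'
si=camera_info("side");sc=camera_info("scene")
E
python3 - <<'E'
from h import *
np.set_printoptions(precision=4,suppress=True)
a=cv2.imread("pics/side0.png")[:,:,::-1].copy();b=cv2.imread("pics/scene0.png")[:,:,::-1].copy()
for n,im,i in (("side",a,si),("scene",b,sc)):
    for c,s in blobs(im,(14,100,120),(23,175,255))[0]:
        if s[4]<900 and s[4]>100: print(n,"lid",c,s,onz(i,c,.058))
ds=[onz(si,p,.02) for p in [(290,309),(346.7,365),(288.3,414),(232.3,350)]]
dc=[onz(sc,p,.02) for p in [(228.7,184),(297,184),(295.3,226.7),(222.7,225)]]
print("div side",np.array(ds)[:,:2],np.mean(ds,0));print("div scene",np.array(dc)[:,:2],np.mean(dc,0))
print("handle top",cross(si,(311.7,164.5),sc,(413.7,297.5)))
print("ball",cross(si,(296,134),sc,(480.3,323.3)))
print("bed side",onz(si,(326,265),.012),onz(si,(408,265),.012))
E
```

```text
side lid [ 23.6 147.1] [ 11 144  28   7 118] [-0.3341  0.4642  0.058 ]
side lid [245.2 167.5] [235 161  21  14 237] [0.3171 0.2997 0.058 ]
side lid [264.7 186.4] [255 180  21  14 247] [0.3687 0.2128 0.058 ]
side lid [389.8 330.1] [376 319  27  23 476] [ 0.6245 -0.3014  0.058 ]
scene lid [209.1 248.4] [196 235  26  23 359] [ 0.6288 -0.3003  0.058 ]
scene lid [430.2 273.3] [419 264  24  20 371] [0.3728 0.2127 0.058 ]
scene lid [469.4 275.2] [458 266  24  19 370] [0.3209 0.2981 0.058 ]
div side [[ 0.4017 -0.1894]
 [ 0.5159 -0.3577]
 [ 0.3726 -0.4574]
 [ 0.2578 -0.2865]] [ 0.387  -0.3227  0.02  ]
div scene [[ 0.3735 -0.4552]
 [ 0.2566 -0.2884]
 [ 0.4046 -0.1864]
 [ 0.5156 -0.356 ]] [ 0.3876 -0.3215  0.02  ]
handle top (array([0.5064, 0.231 , 0.1107]), np.float64(0.0002808036871942867))
ball (array([0.4764, 0.3902, 0.0971]), np.float64(0.0038313598731484853))
bed side [ 0.5097 -0.0569  0.012 ] [ 0.7249 -0.0829  0.012 ]
```

```bash
cat > go.py <<'E'
import sys
from h import *
# usage: go.py x y z(TCP) yaw ... (mm) each relative to present pose
from scipy.spatial.transform import Rotation as R
np.set_printoptions(precision=1,suppress=True)
s=r.get_state();P=s["tool_pos"]*1000;O=R.from_euler("xyz",s["orientation"],degrees=True)
print("clock",round(s["clock"],1),"tcp",P,"rpy",s["orientation"],"F",s["force"],"gap",round(s["finger_gap"]*1000,1),"q",s["joints"])
v=list(map(float,sys.argv[1:]))
for k in range(0,len(v),4):
    T=R.from_euler("xyz",[180,0,v[k+3]],degrees=True)
    print(v[k:k+4],"shift",O.inv().apply(np.array(v[k:k+3])-P),"turn",(O.inv()*T).as_rotvec(degrees=True))
E
python3 go.py 506.5 231 180 -6.9
```

```text
clock 0.1 tcp [ 184.8 -517.7  238.2] rpy [-179.9   -0.    19.6] F [-0.3 -0.6 -0.5] gap 88.2 q [-82.7  21.8  74.4  -0.   83.9 -12.3]
[506.5, 231.0, 180.0, -6.9] shift [ 554.6 -597.    59.1] turn [-0.1  0.  26.5]
```

Request:
arm_command(fingers=[88,88,88,88,88,88,88,88], xyz=[[270,-290,0],[270,-290,0],[270,-290,0],[270,-290,0],[270,-290,0],[270,-290,0],[270,-290,0],[270,-290,0]], turn=[[0,0,26.5],[0,0,26.5],[0,0,26.5],[0,0,26.5],[0,0,26.5],[0,0,26.5],[0,0,26.5],[0,0,26.5]])

```text
clock: 0.9
tool_pos: [0.3418, -0.1519, 0.2387]
orientation: [-180.0, -0.0, -6.9]
force: [1.4, -0.6, 0.6]
finger_gap: 0.0882
grasp_force: 0.0
```

```bash
python3 go.py 506.5 231 180 -6.9 
```

```text
clock 0.9 tcp [ 341.8 -151.9  238.7] rpy [-180.    -0.    -6.9] F [ 1.4 -0.6  0.6] gap 88.2 q [-42.3   3.8  98.9   0.   77.4  54.6]
[506.5, 231.0, 180.0, -6.9] shift [ 117.7 -399.9   58.8] turn [-0. -0.  0.]
```

Request:
arm_command(fingers=[88,88,88,88,88,88,88,88], xyz=[[118,-400,20],[118,-400,20],[118,-400,20],[118,-400,20],[118,-400,20],[118,-400,20],[118,-400,20],[118,-400,20]], turn=[[0,0,0],[0,0,0],[0,0,0],[0,0,0],[0,0,0],[0,0,0],[0,0,0],[0,0,0]])

```text
clock: 1.7
tool_pos: [0.4999, 0.2151, 0.2192]
orientation: [180.0, 0.0, -6.8]
force: [0.5, -1.1, -0.4]
finger_gap: 0.0877
grasp_force: 0.0
```

```bash
python3 go.py 506.5 231 180 -6.9 506.5 231 74.5 -6.9
```

```text
clock 1.7 tcp [499.9 215.1 219.2] rpy [180.    0.   -6.8] F [ 0.5 -1.1 -0.4] gap 87.7 q [ 10.8  22.1  77.2  -0.   80.7 107.7]
[506.5, 231.0, 180.0, -6.9] shift [  4.7 -16.5  39.2] turn [0.  0.  0.1]
[506.5, 231.0, 74.5, -6.9] shift [  4.7 -16.6 144.7] turn [0.  0.  0.1]
```

Request:
arm_command(fingers=[88,88,88,88,88,88,10,0], xyz=[[4.7,-16.5,30],[4.7,-16.5,60],[4.7,-16.5,100],[4.7,-16.5,130],[4.7,-16.5,144],[4.7,-16.5,144],[4.7,-16.5,144],[4.7,-16.5,144]], turn=[[0,0,0],[0,0,0],[0,0,0],[0,0,0],[0,0,0],[0,0,0],[0,0,0],[0,0,0]], squeeze=30)

```text
clock: 2.5
tool_pos: [0.5069, 0.2288, 0.0767]
orientation: [-180.0, -0.1, -6.9]
force: [0.5, 0.4, 0.7]
finger_gap: 0.0739
grasp_force: 0.0
```

Request:
arm_command(fingers=[0,0,0,0,0,0,0,0], xyz=[[0,0,0],[0,0,0],[0,0,0],[0,0,0],[0,0,0],[0,0,0],[0,0,0],[0,0,0]], turn=[[0,0,0],[0,0,0],[0,0,0],[0,0,0],[0,0,0],[0,0,0],[0,0,0],[0,0,0]])

```text
clock: 3.3
tool_pos: [0.5064, 0.2288, 0.0756]
orientation: [-180.0, -0.0, -6.8]
force: [0.8, 1.4, -0.1]
finger_gap: 0.0156
grasp_force: 30.0
```

```bash
python3 go.py 506.5 231 74.5 -6.9; python3 -c "
from h import *
cv2.imwrite('pics/w1.png',camera('wrist')[:,:,::-1])"
```

```text
clock 3.3 tcp [506.4 228.8  75.6] rpy [-180.    -0.    -6.8] F [ 0.8  1.4 -0.1] gap 15.6 q [ 12.1  32.1  86.7   0.   61.2 108.9]
[506.5, 231.0, 74.5, -6.9] shift [-0.1 -2.2  1.1] turn [-0.  -0.   0.1]
```

Request:
arm_command(fingers=[0,0,0,0,0,0,0,0], xyz=[[0,15,0],[0,35,0],[0,55,0],[0,75,0],[0,95,0],[0,115,0],[0,135,0],[0,150,0]], turn=[[0,0,0],[0,0,0],[0,0,0],[0,0,0],[0,0,0],[0,0,0],[0,0,0],[0,0,0]])

```text
clock: 4.15
tool_pos: [0.4907, 0.0784, 0.0757]
orientation: [-180.0, -0.3, -6.9]
force: [13.4, 2.1, -11.5]
finger_gap: 0.0159
grasp_force: 30.0
```

Request:
arm_command(fingers=[0,0,0,0,0,0,0,0], xyz=[[0,5,0],[0,10,0],[0,14,0],[0,17,0],[0,19,0],[0,21,0],[0,21,0],[0,21,0]], turn=[[0,0,0],[0,0,0],[0,0,0],[0,0,0],[0,0,0],[0,0,0],[0,0,0],[0,0,0]])

```text
clock: 4.95
tool_pos: [0.4886, 0.058, 0.0757]
orientation: [180.0, -0.4, -6.9]
force: [12.0, -2.3, -11.4]
finger_gap: 0.0155
grasp_force: 30.0
```

Request:
arm_command(fingers=[0,0,0,0,0,0,0,0], xyz=[[0,2,0],[0,4,0],[0,6,0],[0,6,0],[0,6,0],[0,6,0],[0,6,0],[0,6,0]], turn=[[0,0,0],[0,0,0],[0,0,0],[0,0,0],[0,0,0],[0,0,0],[0,0,0],[0,0,0]])

```text
clock: 5.75
tool_pos: [0.4881, 0.0536, 0.0756]
orientation: [-179.9, -0.4, -6.9]
force: [14.5, 10.2, -12.1]
finger_gap: 0.0153
grasp_force: 30.0
```

Request:
arm_command(fingers=[0,0,0,0,0,0,0,0], xyz=[[1.5,1,0],[2,2,0],[2,3,0],[2,4,0],[2,4,0],[2,4,0],[2,4,0],[2,4,0]], turn=[[0,0,0],[0,0,0],[0,0,0],[0,0,0],[0,0,0],[0,0,0],[0,0,0],[0,0,0]])

```text
clock: 6.55
tool_pos: [0.4881, 0.0534, 0.0756]
orientation: [-179.5, -0.2, -6.9]
force: [11.0, 36.6, -5.5]
finger_gap: 0.0157
grasp_force: 30.1
```

Request:
arm_command(fingers=[0,0,40,88,88,88,88,88], xyz=[[0,-2,0],[0,-4,0],[0,-4,0],[0,-4,0],[0,-4,0],[0,-4,0],[0,-4,-60],[0,-4,-110]], turn=[[0,0,0],[0,0,0],[0,0,0],[0,0,0],[0,0,0],[0,0,0],[0,0,0],[0,0,0]])

```text
clock: 7.35
tool_pos: [0.4864, 0.0526, 0.1762]
orientation: [-180.0, 0.2, -6.9]
force: [0.1, -0.1, -0.9]
finger_gap: 0.0622
grasp_force: 0.0
```

```bash
python3 - <<'E'
from h import *
a=camera("side");b=camera("scene")
cv2.imwrite("pics/side1.png",a[:,:,::-1]);cv2.imwrite("pics/scene1.png",b[:,:,::-1])
cv2.imwrite("pics/c2.png",np.hstack([crop(a,300,150,130,150,3),crop(b,230,210,130,150,3)]))
E
python3 go.py
```

```text
clock 7.5 tcp [489.5  52.4 181.2] rpy [180.   -0.6  -6.9] F [ 1.2 -0.7 -0. ] gap 69.5 q [-7.7 18.9 89.2  0.  71.2 89.2]
```

View pics/c2.png

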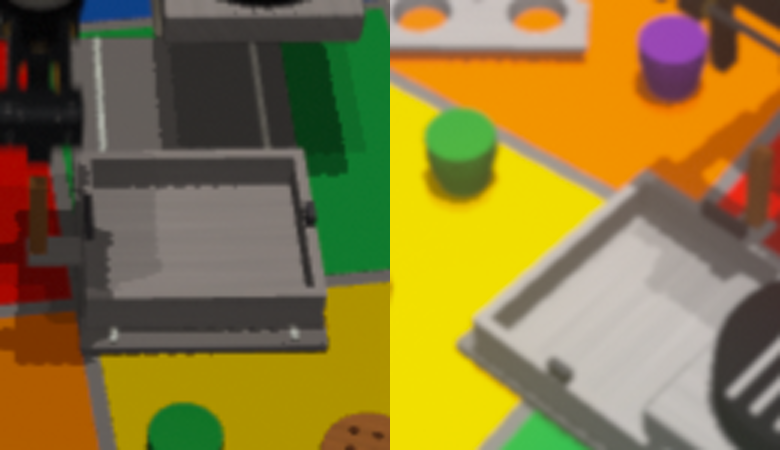

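```bash
python3 - <<'E'
from h import *
np.set_printoptions(precision=4,suppress=True)
S=np.array([onz(si,p,.055) for p in [(326,200.7),(401,200),(408.7,247.7),(328.3,249)]])
print(S,S.mean(0)); print("near/far edge dirs",[np.degrees(np.arctan2(*(S[j]-S[i])[[1,0]])) for i,j in ((3,2),(0,1),(3,0),(2,1))])
C=np.array([onz(sc,p,.055) for p in [(258.3,317.3),(316,267.3)]]);print("scene near edge (farx,nearx)",C,np.degrees(np.arctan2(*(C[0]-C[1])[[1,0]])))
E
```

```text
[[ 0.5357  0.1378  0.055 ]
 [ 0.7455  0.1151  0.055 ]
 [ 0.7267 -0.0594  0.055 ]
 [ 0.5175 -0.0386  0.055 ]] [0.6313 0.0387 0.055 ]
near/far edge dirs [np.float64(-5.6981728026682426), np.float64(-6.1565399873867594), np.float64(84.11147362376192), np.float64(83.84685958555876)]
scene near edge (farx,nearx) [[ 0.7279 -0.0581  0.055 ]
 [ 0.5198 -0.0364  0.055 ]] -5.944925917613196
```

```bash
python3 go.py 387.3 -322 150 34.1
```

```text
clock 7.5 tcp [489.5  52.4 181.2] rpy [180.   -0.6  -6.9] F [ 1.2 -0.7 -0. ] gap 69.5 q [-7.7 18.9 89.2  0.  71.2 89.2]
[387.3, -322.0, 150.0, 34.1] shift [-57.1 383.9  30.6] turn [  0.2  -0.6 -41. ]
```

Request:
arm_command(fingers=[88,88,88,88,88,88,88,88], xyz=[[-57,384,0],[-57,384,0],[-57,384,0],[-57,384,0],[-57,384,0],[-57,384,0],[-57,384,0],[-57,384,0]], turn=[[0,0,-41],[0,0,-41],[0,0,-41],[0,0,-41],[0,0,-41],[0,0,-41],[0,0,-41],[0,0,-41]])

```text
clock: 8.25
tool_pos: [0.3905, -0.2985, 0.1751]
orientation: [-180.0, -0.0, 34.1]
force: [0.3, -0.4, -0.7]
finger_gap: 0.0882
grasp_force: 0.0
```

Request:
arm_command(fingers=[88,88,88,88,88,88,88,88], xyz=[[0,0,0],[0,0,0],[0,0,0],[0,0,0],[0,0,0],[0,0,0],[0,0,0],[0,0,0]], turn=[[0,0,0],[0,0,0],[0,0,0],[0,0,0],[0,0,0],[0,0,0],[0,0,0],[0,0,0]])

```text
clock: 9.05
tool_pos: [0.3918, -0.2966, 0.1756]
orientation: [180.0, -0.0, 34.2]
force: [-0.6, 0.7, -0.2]
finger_gap: 0.0878
grasp_force: 0.0
```

```bash
python3 go.py 387.3 -322 100 34.1  387.3 -322 30 34.1; python3 - <<'E'
from h import *
i=camera_info("wrist");w=camera("wrist");cv2.imwrite("pics/w2.png",w[:,:,::-1])
print(proj(i,[[.3873,-.322,.068],[.3873,-.322,.02]]), i["world_from_camera"][:3].round(3))
E
```

```text
clock 9.1 tcp [ 391.8 -296.6  175.6] rpy [180.   -0.   34.2] F [-0.6  0.7 -0.2] gap 87.8 q [-51.   19.4  89.5   0.   71.1   4.9]
[387.3, -322.0, 100.0, 34.1] shift [-18.   18.5  75.6] turn [ 0.  -0.   0.1]
[387.3, -322.0, 30.0, 34.1] shift [-18.   18.5 145.6] turn [ 0.  -0.   0.1]
[[346.04015722 262.98120904]
 [341.81238052 241.34342366]] [[ 0.562 -0.792 -0.239  0.454]
 [-0.827 -0.538 -0.162 -0.254]
 [-0.001  0.289 -0.957  0.322]]
```

View pics/w2.png

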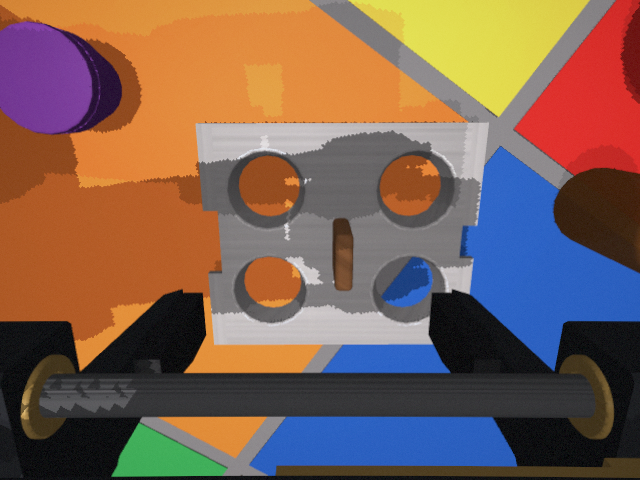

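Request:
arm_command(fingers=[88,88,88,88,88,88,88,88], xyz=[[-18,18.5,30],[-18,18.5,60],[-18,18.5,95],[-18,18.5,125],[-18,18.5,145],[-18,18.5,145],[-18,18.5,145],[-18,18.5,145]], turn=[[0,0,0],[0,0,0],[0,0,0],[0,0,0],[0,0,0],[0,0,0],[0,0,0],[0,0,0]])

```text
clock: 9.9
tool_pos: [0.3876, -0.3227, 0.0318]
orientation: [179.9, -0.0, 34.1]
force: [-0.4, -0.5, 0.4]
finger_gap: 0.0881
grasp_force: 0.0
```

Request:
arm_command(fingers=[0,0,0,0,0,0,0,0], xyz=[[0,0,0],[0,0,0],[0,0,0],[0,0,0],[0,0,0],[0,0,0],[0,0,0],[0,0,0]], turn=[[0,0,0],[0,0,0],[0,0,0],[0,0,0],[0,0,0],[0,0,0],[0,0,0],[0,0,0]], squeeze=45)

```text
clock: 10.7
tool_pos: [0.3872, -0.3222, 0.0306]
orientation: [-180.0, 0.0, 34.1]
force: [-0.0, -0.4, -0.5]
finger_gap: 0.0265
grasp_force: 0.0
```

Request:
arm_command(fingers=[0,0,0,0,0,0,0,0], xyz=[[0,0,0],[0,0,0],[0,0,-10],[0,0,-30],[0,0,-60],[0,0,-100],[0,0,-140],[0,0,-140]], turn=[[0,0,0],[0,0,0],[0,0,0],[0,0,0],[0,0,0],[0,0,0],[0,0,0],[0,0,0]])

```text
clock: 11.5
tool_pos: [0.3884, -0.3235, 0.1756]
orientation: [179.5, -0.0, 34.2]
force: [0.8, -0.0, -3.6]
finger_gap: 0.0118
grasp_force: 45.0
```

```bash
python3 go.py 631.8 38.3 200 84 631.8 38.3 120 84
```

```text
clock 11.5 tcp [ 388.4 -323.5  175.6] rpy [179.5  -0.   34.2] F [ 0.8 -0.  -3.6] gap 11.8 q [-53.2  20.5  87.7   0.   71.2   2.6]
[631.8, 38.3, 200.0, 84.0] shift [ 404.6 -162.5  -25.7] turn [  0.5   0.2 -49.8]
[631.8, 38.3, 120.0, 84.0] shift [ 404.5 -163.3   54.3] turn [  0.5   0.2 -49.8]
```

Request:
arm_command(fingers=[0,0,0,0,0,0,0,0], xyz=[[0,0,-40],[40,-10,-50],[85,-30,-50],[130,-50,-50],[175,-70,-50],[220,-90,-50],[265,-105,-50],[310,-125,-50]], turn=[[0,0,0],[0,0,0],[0,0,-7],[0,0,-15],[0,0,-23],[0,0,-31],[0,0,-39],[0,0,-46]])

```text
clock: 12.3
tool_pos: [0.5741, -0.0429, 0.2194]
orientation: [-179.9, -0.0, 80.4]
force: [0.7, -1.1, -3.8]
finger_gap: 0.012
grasp_force: 45.0
```

```bash
python3 go.py 631.8 38.3 170 84 631.8 38.3 120 84
```

```text
clock 12.3 tcp [574.1 -42.9 219.4] rpy [-179.9   -0.    80.4] F [ 0.7 -1.1 -3.8] gap 12.0 q [-16.   25.3  72.   -0.   82.9  -6.5]
[631.8, 38.3, 170.0, 84.0] shift [89.7 43.5 49.3] turn [-0.1 -0.  -3.6]
[631.8, 38.3, 120.0, 84.0] shift [89.7 43.6 99.3] turn [-0.1 -0.  -3.6]
```

Request:
arm_command(fingers=[0,0,0,0,0,0,0,0], xyz=[[30,15,0],[60,30,10],[85,40,40],[85,40,70],[85,40,70],[85,40,70],[85,40,70],[85,40,70]], turn=[[0,0,-1],[0,0,-2],[0,0,-3],[0,0,-3],[0,0,-3],[0,0,-3],[0,0,-3],[0,0,-3]])

```text
clock: 13.1
tool_pos: [0.628, 0.0316, 0.1522]
orientation: [179.8, 0.0, 83.1]
force: [-0.5, -0.4, -3.8]
finger_gap: 0.0118
grasp_force: 45.0
```

```bash
python3 go.py 631.8 38.3 115 84; python3 - <<'E'
from h import *
a=camera("side");b=camera("scene");i=camera_info("wrist");w=camera("wrist")
for n,m in (("side2",a),("scene2",b),("w3",w)):cv2.imwrite(f"pics/{n}.png",m[:,:,::-1])
cv2.imwrite("pics/c3.png",np.hstack([crop(a,300,150,133,150,3),crop(b,240,200,133,150,3)]))
E
```

```text
clock 13.1 tcp [628.   31.6 152.2] rpy [179.8   0.   83.1] F [-0.5 -0.4 -3.8] gap 11.8 q [-7.9 33.5 68.9  0.  77.5 -1. ]
[631.8, 38.3, 115.0, 84.0] shift [ 7.1  2.8 37.3] turn [ 0.2  0.  -0.9]
```

View pics/w3.png

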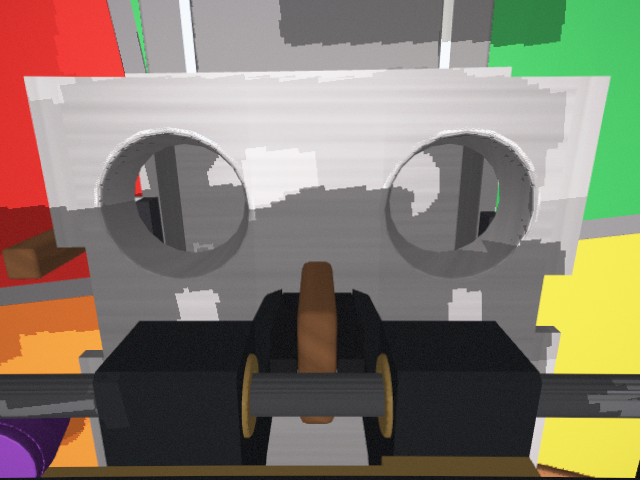

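```bash
python3 - <<'E'
from h import *
np.set_printoptions(precision=4,suppress=True)
i=camera_info("wrist");z=.1522-.0106
A=onz(i,(172.5,203),z);B=onz(i,(462,203),z);print(A,B)
d=(B-A)[:2];print(np.linalg.norm(d),np.degrees(np.arctan2(d[1],d[0])));x=d/np.linalg.norm(d);y=np.array([-x[1],x[0]])
print("centre",(A+B)[:2]/2-.04*y)
E
```

```text
[0.5778 0.0808 0.1416] [0.6881 0.0675 0.1416]
0.11103886613615985 -6.881382007597799
centre [0.6282 0.0344]
```

Request:
arm_command(fingers=[0,0,0,0,0,0,0,0], xyz=[[6,2.8,0],[6,2.8,20],[6,2.8,40],[6,2.8,55],[6,2.8,60],[6,2.8,60],[6,2.8,60],[6,2.8,60]], turn=[[0,0,-0.9],[0,0,-0.9],[0,0,-0.9],[0,0,-0.9],[0,0,-0.9],[0,0,-0.9],[0,0,-0.9],[0,0,-0.9]])

```text
clock: 14.05
tool_pos: [0.6316, 0.0378, 0.0916]
orientation: [179.9, 0.0, 84.0]
force: [-0.1, 0.3, -2.9]
finger_gap: 0.0117
grasp_force: 45.0
```

```bash
python3 go.py 631.8 37.2 74 84; python3 - <<'E'
from h import *
a=camera("side");b=camera("scene")
cv2.imwrite("pics/c3.png",np.hstack([crop(a,300,160,133,150,3),crop(b,240,220,133,150,3)]))
E
```

```text
clock 14.1 tcp [631.6  37.8  91.6] rpy [179.9   0.   84. ] F [-0.1  0.3 -2.9] gap 11.7 q [-7.3 37.4 72.4  0.  70.2 -1.3]
[631.8, 37.2, 74.0, 84.0] shift [-0.6  0.2 17.6] turn [0.1 0.  0. ]
```

View pics/c3.png

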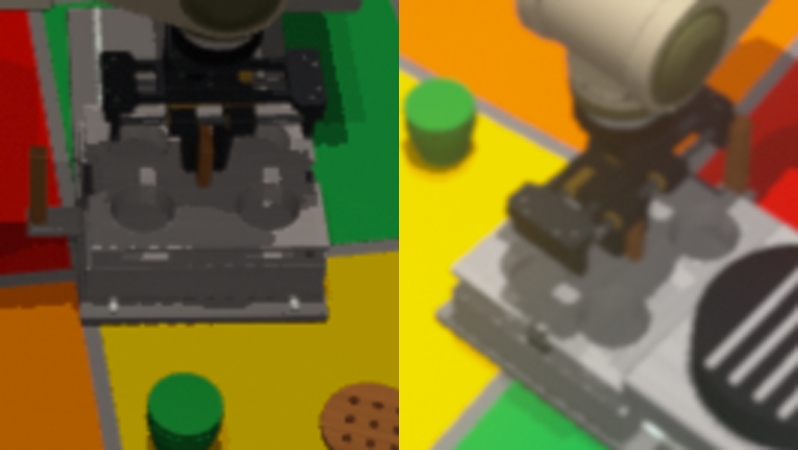

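Request:
arm_command(fingers=[0,0,0,0,0,0,0,0], xyz=[[0,0,3],[0,0,6],[0,0,8],[0,0,10],[0,0,12],[0,0,14],[0,0,15],[0,0,15]], turn=[[0,0,0],[0,0,0],[0,0,0],[0,0,0],[0,0,0],[0,0,0],[0,0,0],[0,0,0]])

```text
clock: 14.95
tool_pos: [0.631, 0.0378, 0.0754]
orientation: [-180.0, -0.0, 84.0]
force: [-0.1, 0.4, -3.1]
finger_gap: 0.0116
grasp_force: 45.0
```

Request:
arm_command(fingers=[0,0,0,0,0,0,0,0], xyz=[[0,0,1],[0,0,2],[0,0,3],[0,0,4],[0,0,5],[0,0,5],[0,0,5],[0,0,5]], turn=[[0,0,0],[0,0,0],[0,0,0],[0,0,0],[0,0,0],[0,0,0],[0,0,0],[0,0,0]])

```text
clock: 15.75
tool_pos: [0.6311, 0.0378, 0.0721]
orientation: [179.9, 0.0, 84.0]
force: [-4.4, 0.6, 8.9]
finger_gap: 0.0116
grasp_force: 45.0
```

Request:
arm_command(fingers=[20,40,60,88,88,88,88,88], xyz=[[0,0,-1],[0,0,-1],[0,0,-1],[0,0,-1],[0,0,-1],[0,0,-2],[0,0,-20],[0,0,-60]], turn=[[0,0,0],[0,0,0],[0,0,0],[0,0,0],[0,0,0],[0,0,0],[0,0,0],[0,0,0]])

```text
clock: 16.55
tool_pos: [0.6297, 0.0379, 0.1284]
orientation: [-179.6, -0.0, 84.0]
force: [0.0, -0.7, 0.4]
finger_gap: 0.0736
grasp_force: 0.0
```

Request:
arm_command(fingers=[88,88,88,88,88,88,88,88], xyz=[[-30,0,-40],[-70,0,-60],[-100,0,-90],[-100,0,-90],[-100,0,-90],[-100,0,-90],[-100,0,-90],[-100,0,-90]], turn=[[0,0,0],[0,0,0],[0,0,0],[0,0,0],[0,0,0],[0,0,0],[0,0,0],[0,0,0]])

```text
clock: 17.35
tool_pos: [0.6206, -0.0607, 0.2197]
orientation: [-179.9, -0.0, 84.1]
force: [0.5, 0.0, 0.4]
finger_gap: 0.088
grasp_force: 0.0
```

```bash
python3 go.py; python3 - <<'E'
from h import *
np.set_printoptions(precision=4,suppress=True)
i=camera_info("wrist");w=camera("wrist");cv2.imwrite("pics/w4.png",w[:,:,::-1]);np.save("w4.npy",i["world_from_camera"])
X=np.array([np.cos(np.radians(-6)),np.sin(np.radians(-6))]);Y=np.array([-X[1],X[0]])
for x,y in ((-55,-40),(-55,40),(55,-40),(55,40)):
    p=np.array([.6314,.0385])+(x*X+y*Y)/1000;print(p,proj(i,[*p,.061]))
# jars now
for n,c in (("side",si),("scene",sc)):
    for q,s in blobs(camera(n),(14,100,120),(23,175,255))[0]:
        if 100<s[4]<900: print(n,q,s[4],onz(c,q,.058))
E
```

```text
clock 17.4 tcp [620.6 -60.7 219.7] rpy [-179.9   -0.    84.1] F [0.5 0.  0.4] gap 88.0 q [-16.5  30.1  63.6   0.   86.5 -10.6]
[0.5725 0.0045] [[241.2475 136.6753]]
[0.5809 0.084 ] [[234.8133  11.2228]]
[ 0.6819 -0.007 ] [[394.7538 137.04  ]]
[0.6903 0.0725] [[401.9521  11.563 ]]
side [ 23.6 147.2] 119 [-0.3341  0.4638  0.058 ]
side [245.3 167.6] 240 [0.3173 0.2992 0.058 ]
side [264.8 186.4] 242 [0.369  0.2128 0.058 ]
side [389.8 330.2] 478 [ 0.6245 -0.3017  0.058 ]
scene [208.7 248.5] 333 [ 0.6297 -0.3009  0.058 ]
scene [430.2 273.4] 367 [0.3731 0.2128 0.058 ]
scene [276.  302.8] 128 [ 0.6708 -0.0487  0.058 ]
scene [469.1 275. ] 356 [0.3207 0.2972 0.058 ]
scene [142.1 338.9] 105 [ 0.9355 -0.2379  0.058 ]
scene [175.2 405.4] 141 [ 1.0172 -0.0562  0.058 ]
scene [210.  410.3] 119 [0.9821 0.012  0.058 ]
```

View pics/w4.png

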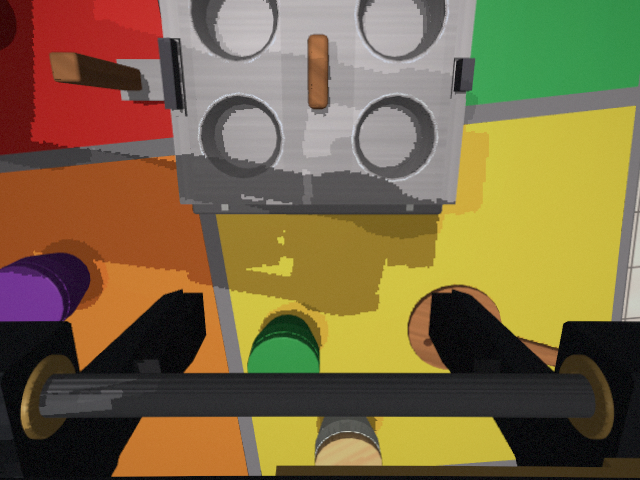

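```bash
python3 go.py 627 -301.3 120 84 627 -301.3 28 84; python3 - <<'E'
from h import *
print("cruet",onz(si,(357,410),.04),"bowl",onz(si,(412,395),.03),"green",onz(si,(361,293),.058))
E
```

```text
clock 17.5 tcp [620.7 -61.2 220.3] rpy [-180.    -0.    84.1] F [-0.7  0.3  0.3] gap 87.7 q [-16.5  30.1  63.5   0.   86.5 -10.6]
[627.0, -301.3, 120.0, 84.0] shift [-238.1   31.1  100.2] turn [-0.  -0.   0.1]
[627.0, -301.3, 28.0, 84.0] shift [-238.1   31.1  192.2] turn [-0.  -0.   0.1]
cruet [ 0.51795832 -0.47553347  0.04      ] bowl [ 0.64438742 -0.45168205  0.03      ] green [ 0.57683506 -0.18959383  0.058     ]
```

Request:
arm_command(fingers=[88,88,88,88,88,88,88,88], xyz=[[-45,6,0],[-90,12,0],[-135,18,0],[-180,24,20],[-220,30,50],[-238,31,80],[-238,31,80],[-238,31,80]], turn=[[0,0,0],[0,0,0],[0,0,0],[0,0,0],[0,0,0],[0,0,0],[0,0,0],[0,0,0]])

```text
clock: 18.3
tool_pos: [0.627, -0.3011, 0.1409]
orientation: [-180.0, -0.0, 84.0]
force: [-0.1, 0.1, 0.3]
finger_gap: 0.0879
grasp_force: 0.0
```

```bash
python3 go.py 627 -301.3 28 84
```

```text
clock 18.3 tcp [ 627.  -301.1  140.9] rpy [-180.   -0.   84.] F [-0.1  0.1  0.3] gap 87.9 q [-35.4  40.7  56.4   0.   82.8 -29.4]
[627.0, -301.3, 28.0, 84.0] shift [ -0.2   0.1 112.9] turn [-0. -0.  0.]
```

Request:
arm_command(fingers=[88,88,88,88,88,50,50,50], xyz=[[0,0,40],[0,0,80],[0,0,105],[0,0,113],[0,0,113],[0,0,113],[0,0,113],[0,0,113]], turn=[[0,0,0],[0,0,0],[0,0,0],[0,0,0],[0,0,0],[0,0,0],[0,0,0],[0,0,0]], squeeze=25)

```text
clock: 19.1
tool_pos: [0.6273, -0.3018, 0.0291]
orientation: [179.9, 0.1, 84.0]
force: [-2.0, 0.7, 0.2]
finger_gap: 0.0661
grasp_force: 0.8
```

Request:
arm_command(fingers=[50,50,50,50,50,50,50,50], xyz=[[0,0,0],[0,0,0],[0,0,-10],[0,0,-40],[0,0,-80],[0,0,-120],[0,0,-140],[0,0,-140]], turn=[[0,0,0],[0,0,0],[0,0,0],[0,0,0],[0,0,0],[0,0,0],[0,0,0],[0,0,0]])

```text
clock: 19.9
tool_pos: [0.6277, -0.3022, 0.1715]
orientation: [179.7, 0.2, 84.0]
force: [0.1, 0.5, -1.7]
finger_gap: 0.0623
grasp_force: 25.0
```

```bash
python3 go.py 682 -7 160 84
```

```text
clock 19.9 tcp [ 627.7 -302.2  171.5] rpy [179.7   0.2  84. ] F [ 0.1  0.5 -1.7] gap 62.3 q [-35.4  39.4  54.    0.   86.2 -29.5]
[682.0, -7.0, 160.0, 84.0] shift [299.2  23.3  10.6] turn [0.3 0.2 0. ]
```

Request:
arm_command(fingers=[50,50,50,50,50,50,50,50], xyz=[[45,3,0],[90,7,0],[135,10,0],[180,14,0],[225,18,0],[270,21,0],[299,23,5],[299,23,10]], turn=[[0,0,0],[0,0,0],[0,0,0],[0,0,0],[0,0,0],[0,0,0],[0,0,0],[0,0,0]])

```text
clock: 20.7
tool_pos: [0.6804, -0.0025, 0.1556]
orientation: [-179.8, -0.1, 84.3]
force: [-0.8, -0.0, -1.3]
finger_gap: 0.0624
grasp_force: 25.0
```

Request:
arm_command(fingers=[50,50,50,50,50,50,50,50], xyz=[[0,0,20],[0,0,40],[0,0,60],[0,0,60],[0,0,60],[0,0,60],[0,0,60],[0,0,60]], turn=[[0,0,0],[0,0,0],[0,0,0],[0,0,0],[0,0,0],[0,0,0],[0,0,0],[0,0,0]])

```text
clock: 21.5
tool_pos: [0.681, -0.0067, 0.0984]
orientation: [179.9, 0.0, 84.0]
force: [0.4, 0.6, -0.9]
finger_gap: 0.0623
grasp_force: 25.0
```

```bash
python3 go.py 682 -7 69 84
```

```text
clock 21.5 tcp [681.   -6.7  98.4] rpy [179.9   0.   84. ] F [ 0.4  0.6 -0.9] gap 62.3 q [-10.5  41.4  62.6  -0.   75.9  -4.5]
[682.0, -7.0, 69.0, 84.0] shift [-0.2  1.  29.4] turn [0.1 0.  0. ]
```

Request:
arm_command(fingers=[50,50,50,50,50,50,50,50], xyz=[[0,1,10],[0,1,18],[0,1,22],[0,1,25],[0,1,28],[0,1,30],[0,1,31],[0,1,31]], turn=[[0,0,0],[0,0,0],[0,0,0],[0,0,0],[0,0,0],[0,0,0],[0,0,0],[0,0,0]])

```text
clock: 22.3
tool_pos: [0.6819, -0.0068, 0.0685]
orientation: [179.9, 0.0, 84.0]
force: [-6.1, -0.6, 12.0]
finger_gap: 0.0627
grasp_force: 25.0
```

Request:
arm_command(fingers=[64,68,75,80,84,84,84,84], xyz=[[0,0,0],[0,0,0],[0,0,0],[0,0,0],[0,0,-10],[0,0,-40],[0,0,-80],[0,0,-110]], turn=[[0,0,0],[0,0,0],[0,0,0],[0,0,0],[0,0,0],[0,0,0],[0,0,0],[0,0,0]])

```text
clock: 23.1
tool_pos: [0.6821, -0.0067, 0.1798]
orientation: [179.9, 0.0, 84.0]
force: [0.5, 0.7, 0.8]
finger_gap: 0.0839
grasp_force: 0.0
```

```bash
python3 go.py 371 212.7 200 84; python3 - <<'E'
from h import *
np.set_printoptions(precision=4,suppress=True)
for n,c in (("side",si),("scene",sc)):
    im=camera(n);cv2.imwrite(f"pics/{n}3.png",im[:,:,::-1])
    for q,s in blobs(im,(14,100,120),(23,175,255))[0]:
        if 100<s[4]<900: print(n,q,s[4],onz(c,q,.058),onz(c,q,.097))
for n,cs in (("red1",(271,212)),("red2",(238,142))): print(n,onz(si,cs,.058))
E
```

```text
clock 23.1 tcp [682.1  -6.7 179.8] rpy [179.9   0.   84. ] F [0.5 0.7 0.8] gap 83.9 q [-10.5  37.6  56.1   0.   86.1  -4.5]
[371.0, 212.7, 200.0, 84.0] shift [ 185.9 -332.1  -21.1] turn [0.1 0.  0. ]
side [ 23.6 147.2] 118 [-0.3341  0.4638  0.058 ] [-0.3105  0.4142  0.097 ]
side [228.5 166.6] 238 [0.2684 0.3093 0.058 ] [0.2715 0.265  0.097 ]
side [264.8 185.9] 213 [0.3691 0.2148 0.058 ] [0.3687 0.1738 0.097 ]
scene [481. 265.] 354 [0.2718 0.3081 0.058 ] [0.3083 0.3162 0.097 ]
scene [430.3 273.4] 361 [0.373 0.213 0.058] [0.4061 0.2243 0.097 ]
scene [284.5 304.6] 515 [ 0.6634 -0.0287  0.058 ] [ 0.6869 -0.0095  0.097 ]
scene [142.2 338.8] 106 [ 0.9351 -0.2379  0.058 ] [ 0.9498 -0.2119  0.097 ]
scene [175.  404.8] 142 [ 1.0164 -0.0576  0.058 ] [ 1.0283 -0.0374  0.097 ]
scene [211.6 412.4] 109 [0.9839 0.018  0.058 ] [0.997  0.0357 0.097 ]
red1 [0.379  0.1096 0.058 ]
red2 [0.3005 0.4189 0.058 ]
```

Request:
arm_command(fingers=[88,88,88,88,88,88,88,88], xyz=[[0,-45,0],[10,-90,0],[35,-130,0],[62,-170,0],[90,-205,0],[118,-240,0],[145,-275,0],[170,-310,0]], turn=[[0,0,0],[0,0,0],[0,0,0],[0,0,0],[0,0,0],[0,0,0],[0,0,0],[0,0,0]])

```text
clock: 24.0
tool_pos: [0.3894, 0.1955, 0.1765]
orientation: [-180.0, -0.0, 84.0]
force: [0.2, 0.4, -0.6]
finger_gap: 0.0879
grasp_force: 0.0
```

Request:
arm_command(fingers=[88,88,88,88,88,88,88,88], xyz=[[16,-22,20],[16,-22,40],[16,-22,60],[16,-22,60],[16,-22,60],[16,-22,60],[16,-22,60],[16,-22,60]], turn=[[0,0,0],[0,0,0],[0,0,0],[0,0,0],[0,0,0],[0,0,0],[0,0,0],[0,0,0]])

```text
clock: 24.8
tool_pos: [0.3711, 0.2127, 0.1171]
orientation: [179.9, -0.0, 84.0]
force: [0.5, -0.2, -0.5]
finger_gap: 0.088
grasp_force: 0.0
```

```bash
python3 go.py 371 213 28.5 84;  python3 - <<'E'
from h import *
for n,c in (("side",si),("scene",sc)):
    im=camera(n)
    for q,s in blobs(im,(14,100,120),(23,175,255))[0]:
        if 100<s[4]<900: print(n,q,s[4],onz(c,q,.058))
E
```

```text
clock 24.8 tcp [371.1 212.7 117.1] rpy [179.9  -0.   84. ] F [ 0.5 -0.2 -0.5] gap 88.0 q [ 13.9  18.2 103.7   0.   58.   19.8]
[371.0, 213.0, 28.5, 84.0] shift [ 0.2 -0.3 88.6] turn [ 0.1 -0.   0. ]
side [ 23.6 147.2] 119 [-0.33405853  0.46376902  0.058     ]
side [228.5 166.8] 227 [0.2683994  0.30843042 0.058     ]
side [389.2 223.4] 331 [0.69320821 0.02870196 0.058     ]
scene [481.  265.2] 346 [0.27243951 0.30840024 0.058     ]
scene [431.  274.5] 301 [0.37520538 0.21620104 0.058     ]
scene [286.2 304.7] 453 [ 0.66125116 -0.02516518  0.058     ]
scene [142.  338.7] 103 [ 0.93519104 -0.23852168  0.058     ]
```

Request:
arm_command(fingers=[88,88,88,88,88,50,50,50], xyz=[[0,0,40],[0,0,70],[0,0,85],[0,0,88],[0,0,88],[0,0,88],[0,0,88],[0,0,88]], turn=[[0,0,0],[0,0,0],[0,0,0],[0,0,0],[0,0,0],[0,0,0],[0,0,0],[0,0,0]], squeeze=25)

```text
clock: 25.7
tool_pos: [0.3711, 0.2128, 0.0292]
orientation: [179.9, -0.0, 84.0]
force: [-0.8, -0.0, 0.3]
finger_gap: 0.0658
grasp_force: 0.2
```

Request:
arm_command(fingers=[50,50,50,50,50,50,50,50], xyz=[[0,0,0],[0,0,0],[0,0,-10],[0,0,-40],[0,0,-80],[0,0,-120],[0,0,-150],[0,0,-150]], turn=[[0,0,0],[0,0,0],[0,0,0],[0,0,0],[0,0,0],[0,0,0],[0,0,0],[0,0,0]])

```text
clock: 26.5
tool_pos: [0.3722, 0.2131, 0.1819]
orientation: [179.6, -0.1, 84.0]
force: [0.2, 0.3, -2.3]
finger_gap: 0.0622
grasp_force: 25.0
```

```bash
python3 go.py 572.5 4.5 160 84
```

```text
clock 26.5 tcp [372.2 213.1 181.9] rpy [179.6  -0.1  84. ] F [ 0.2  0.3 -2.3] gap 62.2 q [13.9 12.9 98.1  0.  68.6 19.9]
[572.5, 4.5, 160.0, 84.0] shift [-186.8  220.7   22.9] turn [ 0.4 -0.1  0. ]
```

Request:
arm_command(fingers=[50,50,50,50,50,50,50,50], xyz=[[-30,35,0],[-60,70,0],[-90,105,0],[-120,140,0],[-150,175,0],[-175,205,0],[-187,220,0],[-187,220,10]], turn=[[0,0,0],[0,0,0],[0,0,0],[0,0,0],[0,0,0],[0,0,0],[0,0,0],[0,0,0]])

```text
clock: 27.3
tool_pos: [0.5716, 0.002, 0.1672]
orientation: [180.0, 0.0, 83.9]
force: [0.6, 0.9, -1.2]
finger_gap: 0.0623
grasp_force: 25.0
```

Request:
arm_command(fingers=[50,50,50,50,50,50,50,50], xyz=[[0,0,20],[0,0,40],[0,0,60],[0,0,72],[0,0,72],[0,0,72],[0,0,72],[0,0,72]], turn=[[0,0,0],[0,0,0],[0,0,0],[0,0,0],[0,0,0],[0,0,0],[0,0,0],[0,0,0]])

```text
clock: 28.1
tool_pos: [0.5706, 0.0039, 0.0974]
orientation: [179.9, 0.0, 84.0]
force: [0.3, 0.2, -2.2]
finger_gap: 0.0624
grasp_force: 25.0
```

```bash
python3 go.py 572.5 4.5 68 84
```

```text
clock 28.1 tcp [570.6   3.9  97.4] rpy [179.9   0.   84. ] F [ 0.3  0.2 -2.2] gap 62.4 q [-11.5  31.7  83.    0.   65.3  -5.5]
[572.5, 4.5, 68.0, 84.0] shift [ 0.8  1.8 29.4] turn [0.1 0.  0. ]
```

Request:
arm_command(fingers=[50,50,50,50,50,50,50,50], xyz=[[0.8,1.8,8],[0.8,1.8,16],[0.8,1.8,22],[0.8,1.8,25],[0.8,1.8,28],[0.8,1.8,30],[0.8,1.8,30],[0.8,1.8,30]], turn=[[0,0,0],[0,0,0],[0,0,0],[0,0,0],[0,0,0],[0,0,0],[0,0,0],[0,0,0]])

```text
clock: 28.9
tool_pos: [0.5724, 0.0047, 0.0686]
orientation: [179.9, 0.0, 84.1]
force: [-5.8, 2.0, 16.1]
finger_gap: 0.0623
grasp_force: 25.0
```

Request:
arm_command(fingers=[64,68,75,80,80,80,80,80], xyz=[[0,0,0],[0,0,0],[0,0,0],[0,0,0],[0,0,-10],[0,0,-40],[0,0,-80],[0,0,-120]], turn=[[0,0,0],[0,0,0],[0,0,0],[0,0,0],[0,0,0],[0,0,0],[0,0,0],[0,0,0]])

```text
clock: 29.7
tool_pos: [0.5719, 0.0046, 0.1885]
orientation: [-180.0, -0.0, 84.0]
force: [-0.5, 0.7, 0.0]
finger_gap: 0.0802
grasp_force: 0.0
```

```bash
python3 go.py 270.3 308.5 150 84 270.3 308.5 150 139;  python3 - <<'E'
from h import *
for n,c in (("side",si),("scene",sc)):
    im=camera(n)
    for q,s in blobs(im,(14,100,120),(23,175,255))[0]:
        if 150<s[4]<900: print(n,q,s[4],onz(c,q,.058),onz(c,q,.097))
E
```

```text
clock 29.7 tcp [571.9   4.6 188.5] rpy [-180.   -0.   84.] F [-0.5  0.7  0. ] gap 80.2 q [-11.4  26.3  75.6   0.   78.1  -5.4]
[270.3, 308.5, 150.0, 84.0] shift [ 271.  -331.5   38.7] turn [-0. -0.  0.]
[270.3, 308.5, 150.0, 139.0] shift [ 271.  -331.5   38.7] turn [ -0.  -0. -55.]
side [228.5 166.6] 238 [0.26842371 0.30931077 0.058     ] [0.27150464 0.26504581 0.097     ]
side [392.2 223.1] 228 [0.70149354 0.02880675 0.058     ] [ 0.68983286 -0.00590991  0.097     ]
scene [481. 265.] 354 [0.27180449 0.30810943 0.058     ] [0.30825197 0.31623077 0.097     ]
scene [317.  277.4] 414 [ 0.54803266 -0.0137601   0.058     ] [0.57539986 0.00494186 0.097     ]
scene [286.9 302.8] 509 [ 0.65563809 -0.02724219  0.058     ] [ 0.67946805 -0.00809704  0.097     ]
```

Request:
arm_command(fingers=[88,88,88,88,88,88,88,88], xyz=[[30,-36,0],[60,-73,0],[90,-110,0],[120,-147,0],[150,-184,0],[180,-220,0],[210,-257,0],[240,-294,0]], turn=[[0,0,0],[0,0,0],[0,0,0],[0,0,0],[0,0,0],[0,0,0],[0,0,0],[0,0,0]])

```text
clock: 30.6
tool_pos: [0.303, 0.2746, 0.1866]
orientation: [180.0, -0.0, 84.0]
force: [0.2, 1.1, -1.0]
finger_gap: 0.0878
grasp_force: 0.0
```

Request:
arm_command(fingers=[88,88,88,88,88,88,88,88], xyz=[[31,-37,10],[31,-37,40],[31,-37,70],[31,-37,70],[31,-37,70],[31,-37,70],[31,-37,70],[31,-37,70]], turn=[[0,0,0],[0,0,0],[0,0,0],[0,0,0],[0,0,0],[0,0,0],[0,0,0],[0,0,0]])

```text
clock: 31.4
tool_pos: [0.2715, 0.3085, 0.1174]
orientation: [179.9, -0.1, 84.0]
force: [-0.8, -0.1, -0.5]
finger_gap: 0.0882
grasp_force: 0.0
```

```bash
python3 go.py 270.3 308.6 29 84;  python3 - <<'E'
from h import *
for n,c in (("side",si),("scene",sc)):
    im=camera(n)
    for q,s in blobs(im,(14,100,120),(23,175,255))[0]:
        if 80<s[4]<900: print(n,q,s[4],onz(c,q,.058))
E
```

```text
clock 31.4 tcp [271.5 308.5 117.4] rpy [179.9  -0.1  84. ] F [-0.8 -0.1 -0.5] gap 88.2 q [ 32.   16.7 106.1  -0.   57.   38. ]
[270.3, 308.6, 29.0, 84.0] shift [-0.1 -1.4 88.4] turn [ 0.1 -0.1  0. ]
side [ 23.6 147.2] 117 [-0.33405853  0.46376902  0.058     ]
side [389.2 223.4] 332 [0.69320821 0.02870196 0.058     ]
side [347.2 224. ] 324 [0.58003686 0.04020013 0.058     ]
scene [481.9 266.5] 269 [0.27520141 0.31222718 0.058     ]
scene [316.9 277. ] 441 [ 0.54710093 -0.01471134  0.058     ]
scene [286.2 304.7] 454 [ 0.66125116 -0.02516518  0.058     ]
scene [142.1 338.8] 102 [ 0.93525344 -0.2381283   0.058     ]
```

Target well1 (581, 84) for this jar.

Request:
arm_command(fingers=[88,88,88,88,88,50,50,50], xyz=[[0,-1,40],[0,-1,70],[0,-1,85],[0,-1,88],[0,-1,88],[0,-1,88],[0,-1,88],[0,-1,88]], turn=[[0,0,0],[0,0,0],[0,0,0],[0,0,0],[0,0,0],[0,0,0],[0,0,0],[0,0,0]], squeeze=25)

```text
clock: 32.3
tool_pos: [0.2703, 0.3087, 0.0292]
orientation: [179.9, -0.0, 84.0]
force: [-1.4, 0.6, 1.5]
finger_gap: 0.0663
grasp_force: 1.1
```

Request:
arm_command(fingers=[50,50,50,50,50,50,50,50], xyz=[[0,0,0],[0,0,0],[0,0,-10],[0,0,-40],[0,0,-80],[0,0,-120],[0,0,-155],[0,0,-155]], turn=[[0,0,0],[0,0,0],[0,0,0],[0,0,0],[0,0,0],[0,0,0],[0,0,0],[0,0,0]])

```text
clock: 33.1
tool_pos: [0.2714, 0.3094, 0.1873]
orientation: [179.6, -0.3, 84.1]
force: [0.1, -0.2, -2.8]
finger_gap: 0.0622
grasp_force: 25.0
```

```bash
python3 go.py 480 84 190 84 581 84 190 84
```

```text
clock 33.1 tcp [271.4 309.4 187.3] rpy [179.6  -0.3  84.1] F [ 0.1 -0.2 -2.8] gap 62.2 q [32.2 10.8 99.9 -0.  68.8 38.1]
[480.0, 84.0, 190.0, 84.0] shift [-202.6  230.9   -2.2] turn [ 0.4 -0.3  0.1]
[581.0, 84.0, 190.0, 84.0] shift [-192.1  331.4   -1.5] turn [ 0.4 -0.3  0.1]
```

Request:
arm_command(fingers=[50,50,50,50,50,50,50,50], xyz=[[-30,34,0],[-60,68,0],[-90,102,0],[-120,136,0],[-150,170,0],[-180,205,0],[-202,231,0],[-202,250,0]], turn=[[0,0,-1],[0,0,-2],[0,0,-3],[0,0,-4],[0,0,-5],[0,0,-6],[0,0,-7],[0,0,-8]])

```text
clock: 33.9
tool_pos: [0.4987, 0.0789, 0.1821]
orientation: [-179.9, 0.0, 91.9]
force: [0.2, 0.8, -1.2]
finger_gap: 0.0623
grasp_force: 25.0
```

```bash
python3 go.py 581 84 160 92 581 84 100 92
```

```text
clock 33.9 tcp [498.7  78.9 182.1] rpy [-179.9    0.    91.9] F [ 0.2  0.8 -1.2] gap 62.3 q [-4.5 20.3 86.8 -0.  73.  -6.3]
[581.0, 84.0, 160.0, 92.0] shift [ 2.4 82.4 21.9] turn [-0.1  0.  -0.1]
[581.0, 84.0, 100.0, 92.0] shift [ 2.5 82.6 81.9] turn [-0.1  0.  -0.1]
```

Request:
arm_command(fingers=[50,50,50,50,50,50,50,50], xyz=[[1,30,0],[2,60,0],[2,80,0],[2,80,15],[2,80,30],[2,80,50],[2,80,65],[2,80,78]], turn=[[0,0,0],[0,0,0],[0,0,0],[0,0,0],[0,0,0],[0,0,0],[0,0,0],[0,0,0]])

```text
clock: 34.7
tool_pos: [0.5767, 0.0865, 0.1031]
orientation: [-179.8, -0.0, 92.0]
force: [0.8, 0.6, -1.5]
finger_gap: 0.0625
grasp_force: 25.0
```

```bash
python3 go.py 581 84 68.5 92
```

```text
clock 34.7 tcp [576.7  86.5 103.1] rpy [-179.8   -0.    92. ] F [ 0.8  0.6 -1.5] gap 62.5 q [-3.1 32.4 80.2 -0.  67.5 -5.1]
[581.0, 84.0, 68.5, 92.0] shift [-2.7  4.3 34.6] turn [-0.2 -0.   0. ]
```

Request:
arm_command(fingers=[50,50,50,50,50,50,50,50], xyz=[[-1,2,0],[-2,3,0],[-2,3,5],[-2,3,5],[-2,3,5],[-2,3,5],[-2,3,5],[-2,3,5]], turn=[[0,0,0],[0,0,0],[0,0,0],[0,0,0],[0,0,0],[0,0,0],[0,0,0],[0,0,0]])

```text
clock: 35.5
tool_pos: [0.5807, 0.0846, 0.1007]
orientation: [180.0, -0.0, 92.0]
force: [1.1, 0.5, -2.0]
finger_gap: 0.0623
grasp_force: 25.0
```

```bash
python3 go.py 581 84 68.5 92
```

```text
clock 35.5 tcp [580.7  84.6 100.7] rpy [180.  -0.  92.] F [ 1.1  0.5 -2. ] gap 62.3 q [-3.3 32.8 79.9  0.  67.2 -5.3]
[581.0, 84.0, 68.5, 92.0] shift [-0.7  0.3 32.2] turn [ 0. -0.  0.]
```

Request:
arm_command(fingers=[50,50,50,50,50,50,50,50], xyz=[[-0.5,0,8],[-0.5,0,16],[-0.5,0,22],[-0.5,0,27],[-0.5,0,30],[-0.5,0,32],[-0.5,0,33],[-0.5,0,33]], turn=[[0,0,0],[0,0,0],[0,0,0],[0,0,0],[0,0,0],[0,0,0],[0,0,0],[0,0,0]])

```text
clock: 36.3
tool_pos: [0.5808, 0.084, 0.0689]
orientation: [179.9, 0.0, 92.0]
force: [-4.6, -1.6, 7.6]
finger_gap: 0.0622
grasp_force: 25.0
```

Request:
arm_command(fingers=[64,67,70,72,72,72,72,72], xyz=[[0,0,0],[0,0,0],[0,0,0],[0,0,-1],[0,0,-10],[0,0,-40],[0,0,-80],[0,0,-120]], turn=[[0,0,0],[0,0,0],[0,0,0],[0,0,0],[0,0,0],[0,0,0],[0,0,0],[0,0,0]])

```text
clock: 37.1
tool_pos: [0.5799, 0.0842, 0.1892]
orientation: [-179.9, -0.0, 92.0]
force: [0.4, 0.5, -0.1]
finger_gap: 0.0716
grasp_force: 0.0
```

Request:
arm_command(fingers=[88,88,88,88,88,88,88,88], xyz=[[0,-40,0],[0,-80,0],[0,-120,0],[0,-150,0],[0,-150,0],[0,-150,0],[0,-150,0],[0,-150,0]], turn=[[0,0,8],[0,0,16],[0,0,24],[0,0,32],[0,0,40],[0,0,48],[0,0,56],[0,0,64]])

```text
clock: 37.9
tool_pos: [0.4303, 0.0789, 0.188]
orientation: [-180.0, 0.0, 27.7]
force: [0.0, 0.3, 0.0]
finger_gap: 0.0881
grasp_force: 0.0
```

```bash
python3 - <<'E'
from h import *
a=camera("side");b=camera("scene")
cv2.imwrite("pics/c4.png",np.hstack([crop(a,300,150,133,150,3),crop(b,230,210,133,150,3)]))
for n,im,c in (("side",a,si),("scene",b,sc)):
    for q,s in blobs(im,(14,100,120),(23,175,255))[0]:
        if 200<s[4]<900: print(n,q,s[4],onz(c,q,.097))
E
python3 go.py 488 53.5 160 -6
```

```text
side [345.6 202.1] 301 [0.58106315 0.08489849 0.097     ]
side [389.3 223.5] 333 [ 0.68201521 -0.00639098  0.097     ]
side [347.1 224. ] 326 [0.57225123 0.00512703 0.097     ]
scene [316.9 276.9] 443 [0.57423863 0.00384109 0.097     ]
scene [343.  293.6] 460 [0.58132355 0.08377088 0.097     ]
scene [286.1 304.7] 440 [ 0.6850304  -0.00627821  0.097     ]
clock 38.0 tcp [430.4  78.8 187.9] rpy [-180.    0.   28.] F [-0.1  0.4 -0.1] gap 88.1 q [-5.2 13.5 96.  -0.  70.5 56.8]
[488.0, 53.5, 160.0, -6.0] shift [39.  49.4 27.9] turn [-0.  0. 34.]
```

View pics/c4.png

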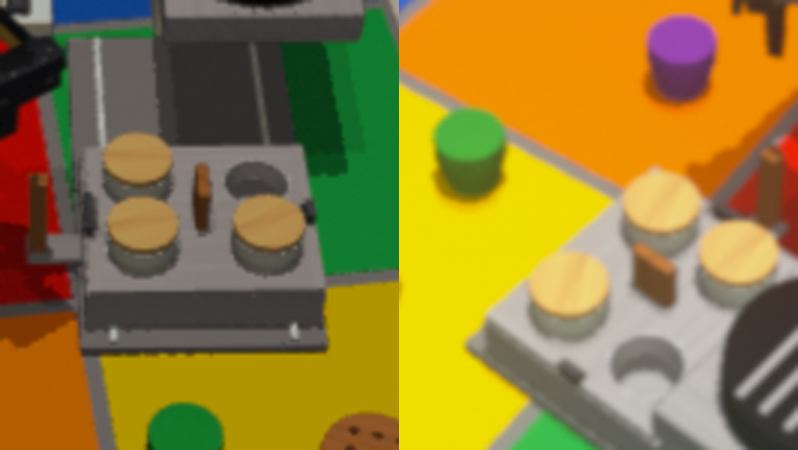

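Request:
arm_command(fingers=[88,88,88,88,88,88,88,88], xyz=[[20,25,0],[39,49,0],[39,49,10],[39,49,10],[39,49,10],[39,49,10],[39,49,10],[39,49,10]], turn=[[0,0,8],[0,0,16],[0,0,24],[0,0,32],[0,0,34],[0,0,34],[0,0,34],[0,0,34]])

```text
clock: 38.8
tool_pos: [0.4882, 0.0539, 0.1777]
orientation: [-180.0, 0.0, -5.8]
force: [-0.0, 0.7, -0.1]
finger_gap: 0.0879
grasp_force: 0.0
```

```bash
python3 go.py 488 53.5 75 -6
```

```text
clock 38.8 tcp [488.2  53.9 177.7] rpy [-180.     0.    -5.8] F [-0.   0.7 -0.1] gap 87.9 q [-7.5 19.3 89.3  0.  71.4 88.3]
[488.0, 53.5, 75.0, -6.0] shift [ -0.1   0.4 102.7] turn [-0.   0.   0.2]
```

Request:
arm_command(fingers=[88,88,88,88,70,40,10,0], xyz=[[0,0,40],[0,0,80],[0,0,102],[0,0,102],[0,0,102],[0,0,102],[0,0,102],[0,0,102]], turn=[[0,0,0],[0,0,0],[0,0,0],[0,0,0],[0,0,0],[0,0,0],[0,0,0],[0,0,0]], squeeze=30)

```text
clock: 39.6
tool_pos: [0.4886, 0.0538, 0.0764]
orientation: [180.0, -0.1, -5.9]
force: [0.3, 0.4, -0.5]
finger_gap: 0.0581
grasp_force: 0.0
```

Request:
arm_command(fingers=[0,0,0,0,0,0,0,0], xyz=[[0,0,0],[0,0,0],[0,0,0],[0,0,0],[0,0,0],[0,0,0],[0,0,0],[0,0,0]], turn=[[0,0,0],[0,0,0],[0,0,0],[0,0,0],[0,0,0],[0,0,0],[0,0,0],[0,0,0]])

```text
clock: 40.4
tool_pos: [0.4882, 0.054, 0.0756]
orientation: [-180.0, 0.0, -6.0]
force: [0.7, 2.4, 0.7]
finger_gap: 0.0158
grasp_force: 30.0
```

Request:
arm_command(fingers=[0,0,0,0,0,0,0,0], xyz=[[0,-3,0],[0,-8,0],[0,-16,0],[0,-26,0],[0,-36,0],[0,-46,0],[0,-56,0],[0,-66,0]], turn=[[0,0,0],[0,0,0],[0,0,0],[0,0,0],[0,0,0],[0,0,0],[0,0,0],[0,0,0]])

```text
clock: 41.2
tool_pos: [0.4951, 0.1205, 0.0756]
orientation: [-180.0, 0.0, -5.9]
force: [-0.6, -3.3, -0.1]
finger_gap: 0.0158
grasp_force: 30.0
```

```bash
python3 go.py 507.9 242.5 75 -6
```

```text
clock 41.2 tcp [495.1 120.5  75.6] rpy [-180.     0.    -5.9] F [-0.6 -3.3 -0.1] gap 15.8 q [ 0.3 28.5 94.2  0.  57.3 96.3]
[507.9, 242.5, 75.0, -6.0] shift [   0.1 -122.6    0.6] turn [-0.   0.   0.1]
```

Request:
arm_command(fingers=[0,0,0,0,0,0,0,0], xyz=[[0,-10,0],[0,-22,0],[0,-35,0],[0,-48,0],[0,-61,0],[0,-74,0],[0,-87,0],[0,-99,0]], turn=[[0,0,0],[0,0,0],[0,0,0],[0,0,0],[0,0,0],[0,0,0],[0,0,0],[0,0,0]])

```text
clock: 42.0
tool_pos: [0.5054, 0.2192, 0.0756]
orientation: [-180.0, 0.0, -5.9]
force: [0.4, -3.3, 0.8]
finger_gap: 0.0157
grasp_force: 30.0
```

Request:
arm_command(fingers=[0,0,0,0,0,0,0,0], xyz=[[0,-6,0],[0,-11,0],[0,-15,0],[0,-18,0],[0,-20,0],[0,-22,0],[0,-23,0],[0,-23,0]], turn=[[0,0,0],[0,0,0],[0,0,0],[0,0,0],[0,0,0],[0,0,0],[0,0,0],[0,0,0]])

```text
clock: 42.8
tool_pos: [0.5077, 0.241, 0.0756]
orientation: [-180.0, 0.0, -6.0]
force: [-1.7, -0.1, 0.9]
finger_gap: 0.0157
grasp_force: 30.0
```

Request:
arm_command(fingers=[0,0,0,0,0,0,0,0], xyz=[[0,-1,0],[0,-2,0],[0,-3,0],[0,-4,0],[0,-4,0],[0,-4,0],[0,-4,0],[0,-4,0]], turn=[[0,0,0],[0,0,0],[0,0,0],[0,0,0],[0,0,0],[0,0,0],[0,0,0],[0,0,0]])

```text
clock: 43.6
tool_pos: [0.5078, 0.2427, 0.0755]
orientation: [179.8, 0.1, -6.0]
force: [-3.5, -14.6, 3.3]
finger_gap: 0.0158
grasp_force: 30.0
```

Request:
arm_command(fingers=[0,0,0,0,0,0,0,0], xyz=[[0,-1,0],[0,-2,0],[0,-2,0],[0,-2,0],[0,-2,0],[0,1,0],[0,3,0],[0,3,0]], turn=[[0,0,0],[0,0,0],[0,0,0],[0,0,0],[0,0,0],[0,0,0],[0,0,0],[0,0,0]])

```text
clock: 44.4
tool_pos: [0.5078, 0.2418, 0.0756]
orientation: [180.0, 0.0, -6.0]
force: [-2.3, -1.9, 1.2]
finger_gap: 0.0153
grasp_force: 30.0
```

Request:
arm_command(fingers=[30,60,70,70,70,70,70,70], xyz=[[0,0,0],[0,0,0],[0,0,0],[0,0,0],[0,0,-20],[0,0,-60],[0,0,-100],[0,0,-125]], turn=[[0,0,0],[0,0,0],[0,0,0],[0,0,0],[0,0,0],[0,0,0],[0,0,0],[0,0,0]])

```text
clock: 45.2
tool_pos: [0.5084, 0.2421, 0.2036]
orientation: [-179.9, -0.2, -6.0]
force: [-0.4, -0.6, -0.6]
finger_gap: 0.0701
grasp_force: 0.0
```

```bash
python3 go.py 430 396.4 200 -6 430 396.4 85 -6; python3 - <<'E'
from h import *
a=camera("side");b=camera("scene")
cv2.imwrite("pics/c5.png",np.hstack([crop(a,280,110,133,150,3),crop(b,380,220,133,150,3)]))
E
```

```text
clock 45.2 tcp [508.4 242.1 203.6] rpy [-179.9   -0.2   -6. ] F [-0.4 -0.6 -0.6] gap 70.1 q [ 13.4  24.6  75.9   0.   79.4 109.4]
[430.0, 396.4, 200.0, -6.0] shift [ -94.  -145.3    3.4] turn [-0.1 -0.2  0. ]
[430.0, 396.4, 85.0, -6.0] shift [ -94.4 -145.2  118.4] turn [-0.1 -0.2  0. ]
```

View pics/c5.png

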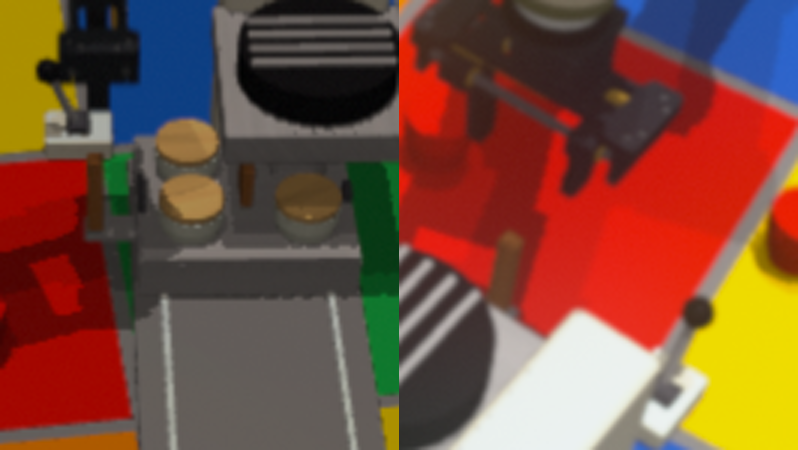

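Request:
arm_command(fingers=[70,70,70,70,30,0,0,0], xyz=[[0,0,40],[0,0,80],[0,0,118],[0,0,128],[0,0,128],[0,0,128],[0,0,128],[0,0,128]], turn=[[0,0,0],[0,0,0],[0,0,0],[0,0,0],[0,0,0],[0,0,0],[0,0,0],[0,0,0]])

```text
clock: 46.1
tool_pos: [0.5085, 0.242, 0.0739]
orientation: [-180.0, -0.1, -6.0]
force: [0.2, -0.2, -0.1]
finger_gap: 0.0398
grasp_force: 0.0
```

Request:
arm_command(fingers=[0,0,0,0,0,0,0,0], xyz=[[0,0,0],[0,0,0],[0,0,0],[0,0,0],[0,-1,0],[0,-2,0],[0,-3,0],[0,-3,0]], turn=[[0,0,0],[0,0,0],[0,0,0],[0,0,0],[0,0,0],[0,0,0],[0,0,0],[0,0,0]])

```text
clock: 46.9
tool_pos: [0.508, 0.2427, 0.0728]
orientation: [179.7, 0.0, -5.9]
force: [-2.4, -14.8, 6.6]
finger_gap: 0.0156
grasp_force: 30.0
```

Request:
arm_command(fingers=[0,0,70,70,70,70,70,70], xyz=[[0,0,0],[0,0,0],[0,0,0],[0,0,0],[0,0,0],[0,0,0],[0,0,-40],[0,0,-80]], turn=[[0,0,0],[0,0,0],[0,0,0],[0,0,0],[0,0,0],[0,0,0],[0,0,0],[0,0,0]])

```text
clock: 47.7
tool_pos: [0.5077, 0.2449, 0.1529]
orientation: [180.0, 0.1, -6.0]
force: [0.4, 0.0, -0.4]
finger_gap: 0.0617
grasp_force: 0.0
```

```bash
python3 go.py 430 396.4 200 -6 430 396.4 85 -6
```

```text
clock 47.7 tcp [507.7 244.9 152.9] rpy [180.    0.1  -6. ] F [ 0.4  0.  -0.4] gap 61.7 q [ 13.7  27.5  79.9   0.   72.7 109.7]
[430.0, 396.4, 200.0, -6.0] shift [ -93.1 -142.6  -47. ] turn [0.  0.1 0. ]
[430.0, 396.4, 85.0, -6.0] shift [ -92.8 -142.7   68. ] turn [0.  0.1 0. ]
```

Pan home. Now to the switch: rise, move to the −x side of the ball, shut the fingers.

Request:
arm_command(fingers=[40,0,0,0,0,0,0,0], xyz=[[0,0,-40],[-45,0,-47],[-93,-20,-47],[-93,-60,-47],[-93,-100,-47],[-93,-142,-47],[-93,-142,-47],[-93,-142,-20]], turn=[[0,0,0],[0,0,0],[0,0,0],[0,0,0],[0,0,0],[0,0,0],[0,0,0],[0,0,0]])

```text
clock: 48.5
tool_pos: [0.4313, 0.3973, 0.1747]
orientation: [-179.8, -0.3, -5.8]
force: [0.4, -0.9, -0.9]
finger_gap: 0.0021
grasp_force: 0.0
```

Request:
arm_command(fingers=[0,0,0,0,0,0,0,0], xyz=[[0,0,30],[0,0,60],[0,0,80],[0,0,88],[0,0,88],[0,0,88],[0,0,88],[0,0,88]], turn=[[0,0,0],[0,0,0],[0,0,0],[0,0,0],[0,0,0],[0,0,0],[0,0,0],[0,0,0]])

```text
clock: 49.3
tool_pos: [0.4308, 0.3959, 0.0856]
orientation: [-179.9, -0.1, -6.0]
force: [0.1, 0.3, 0.4]
finger_gap: 0.0008
grasp_force: 0.0
```

```bash
python3 go.py 430 396.4 84 -6; python3 - <<'E'
from h import *
a=camera("side");b=camera("scene")
cv2.imwrite("pics/c6.png",np.hstack([crop(a,230,80,133,150,3),crop(b,430,250,133,150,3)]))
E
```

```text
clock 49.3 tcp [430.8 395.9  85.6] rpy [-179.9   -0.1   -6. ] F [0.1 0.3 0.4] gap 0.8 q [ 31.   33.7  81.2   0.   65.  127. ]
[430.0, 396.4, 84.0, -6.0] shift [-0.8 -0.4  1.6] turn [-0.1 -0.1  0. ]
```

View pics/c6.png

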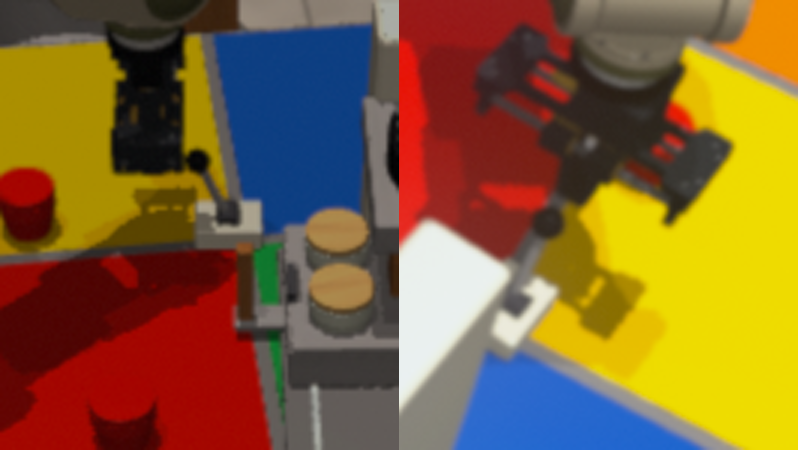

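Request:
arm_command(fingers=[0,0,0,0,0,0,0,0], xyz=[[8,0,0],[16,0,0],[25,0,0],[34,0,0],[43,0,0],[52,0,0],[61,0,0],[70,0,0]], turn=[[0,0,0],[0,0,0],[0,0,0],[0,0,0],[0,0,0],[0,0,0],[0,0,0],[0,0,0]])

```text
clock: 50.2
tool_pos: [0.5009, 0.3883, 0.0845]
orientation: [180.0, 0.0, -6.0]
force: [-1.5, 0.6, 0.7]
finger_gap: 0.0007
grasp_force: 0.4
```

Request:
arm_command(fingers=[0,0,0,0,0,0,0,0], xyz=[[4,0,0],[7,0,0],[10,0,0],[12,0,0],[14,0,0],[15,0,0],[15,0,0],[15,0,0]], turn=[[0,0,0],[0,0,0],[0,0,0],[0,0,0],[0,0,0],[0,0,0],[0,0,0],[0,0,0]])

```text
clock: 51.0
tool_pos: [0.5151, 0.3869, 0.0847]
orientation: [-180.0, -0.0, -6.0]
force: [-0.0, 0.4, -0.6]
finger_gap: 0.0004
grasp_force: 0.1
```

```bash
python3 go.py; python3 - <<'E'
from h import *
a=camera("side");b=camera("scene")
cv2.imwrite("pics/c7.png",np.hstack([crop(a,250,90,133,150,3),crop(b,410,260,133,150,3)]))
E
```

```text
clock 51.0 tcp [515.1 386.9  84.7] rpy [-180.   -0.   -6.] F [-0.   0.4 -0.6] gap 0.4 q [ 26.4  38.8  70.6  -0.   70.6 122.4]
```

View pics/c7.png

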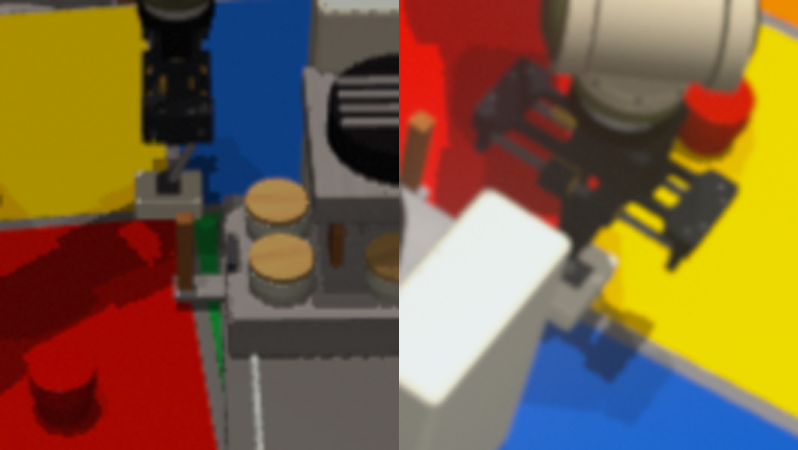

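Request:
arm_command(fingers=[0,0,0,0,0,0,0,0], xyz=[[2,0,0],[4,0,0],[6,0,0],[8,0,0],[9,0,0],[9,0,0],[9,0,0],[9,0,0]], turn=[[0,0,0],[0,0,0],[0,0,0],[0,0,0],[0,0,0],[0,0,0],[0,0,0],[0,0,0]])

```text
clock: 51.9
tool_pos: [0.5229, 0.3861, 0.0844]
orientation: [180.0, 0.1, -5.9]
force: [-5.0, 0.7, -0.2]
finger_gap: 0.0001
grasp_force: 2.8
```

Request:
arm_command(fingers=[0,0,0,0,0,0,0,0], xyz=[[1,0,0],[2,0,0],[3,0,0],[3,0,0],[3,0,0],[3,0,0],[3,0,0],[3,0,0]], turn=[[0,0,0],[0,0,0],[0,0,0],[0,0,0],[0,0,0],[0,0,0],[0,0,0],[0,0,0]])

```text
clock: 52.7
tool_pos: [0.5234, 0.386, 0.0843]
orientation: [179.9, 0.4, -5.9]
force: [-15.6, 0.8, 5.6]
finger_gap: 0.0004
grasp_force: 8.3
```

At the stop (15 N, no further travel). Back off, retract and check.

Request:
arm_command(fingers=[0,0,0,0,0,0,0,0], xyz=[[-10,0,0],[-30,0,0],[-60,0,0],[-90,0,0],[-100,0,-40],[-100,0,-80],[-100,0,-120],[-100,0,-150]], turn=[[0,0,0],[0,0,0],[0,0,0],[0,0,0],[0,0,0],[0,0,0],[0,0,0],[0,0,0]])

```text
clock: 53.5
tool_pos: [0.4278, 0.3962, 0.2377]
orientation: [-179.9, -0.2, -6.0]
force: [0.5, 0.1, 0.4]
finger_gap: 0.0004
grasp_force: 0.0
```

Request:
arm_command(fingers=[0,0,0,0,0,0,0,0], xyz=[[0,0,0],[0,0,0],[0,0,0],[0,0,0],[0,0,0],[0,0,0],[0,0,0],[0,0,0]], turn=[[0,0,0],[0,0,0],[0,0,0],[0,0,0],[0,0,0],[0,0,0],[0,0,0],[0,0,0]])

```text
clock: 54.3
tool_pos: [0.4275, 0.396, 0.2345]
orientation: [180.0, 0.0, -6.0]
force: [-0.5, -0.3, -1.2]
finger_gap: 0.0009
grasp_force: 0.0
```

```bash
python3 go.py; python3 - <<'E'
from h import *
a=camera("side");b=camera("scene")
cv2.imwrite("pics/c8.png",np.hstack([crop(a,270,90,133,150,3),crop(b,380,220,133,150,3)]))
E
```

```text
clock 54.3 tcp [427.5 396.  234.5] rpy [180.   0.  -6.] F [-0.5 -0.3 -1.2] gap 0.9 q [ 31.2  25.3  69.4   0.   85.4 127.1]
```

View pics/c8.png

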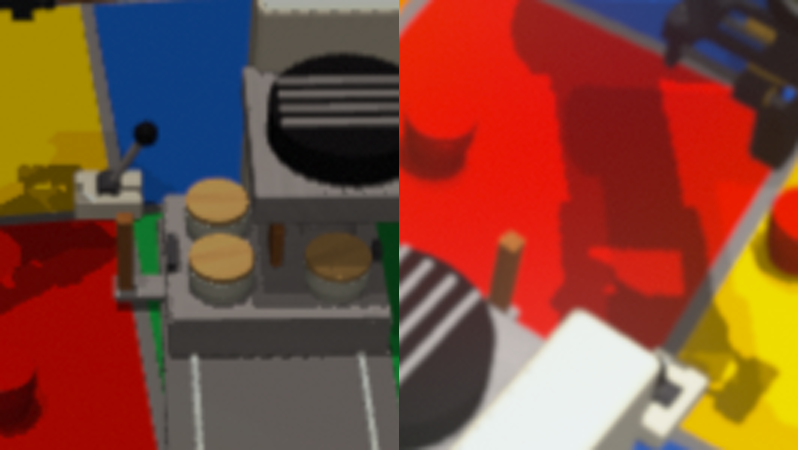

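The lever now leans to +x (ball at about (145,133) in the left crop), and the jars are upright in the pan at home, so I'll hand in.

```bash
python3 -c "
from rig import ticket
print(ticket.job_done())"
```

```text
the job is handed in; nothing more can be done
None
```

The job is handed in, with no verdict returned: the divider lies home on the pan, all three jars present are seated and released, the pan is back at its home stop and the fan switch is on, at about 54 s of the 210 s allowed.

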